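Level the specimen table and load the checked batch

TASK

Set up the batch of test bars for inspection: first push the wooden wedge, thin end first, under the sagging edge of the empty specimen table until the plate sits level, and leave it there. Then lay every waisted bar of the batch on the plate, one to a lane, flat, near the middle of the lane and along it; the plain bar in the batch tray is the wrong part, so put it flat in the stock tray and load the waisted bar from the stock in its stead, leaving the other plain bar in the stock tray and the cylinder, bottle and caliper where they stand. The table must be level at the end.

Things in the scene. Friction and masses are not known exactly. Their poses are not given: they have to be found in the camera images.
- stand: the fixed part of the levelling table, standing on the bench: two rear feet with the pivot. Origin on the bench under the middle of the plate; x runs along the plate's 260 mm side, +y points from the sagging free edge towards the pivot edge
- plate (a joint): tilt (rad) of the cream table plate, 260 x 190 x 10 mm, 0.9 kg, about the pivot rod along its rear edge (95 mm from the stand's origin along +y, 35 mm above the bench): 0 is level, negative is the free edge hanging low, positive is the free edge raised too high. It hangs free, at about -0.065, on two short front feet 32 mm across at 105 mm either side of the middle; between them the way under the edge is clear
- edge (a point): middle of the plate's free edge (a round-nosed steel strip, 10 mm thick), at its underside: about 18 mm above the bench when it sags and 30 mm when level. It lies 93 mm from the stand's origin along the stand's -y
- lane1 (a point): lane 1 of 4 on the plate: the centre of the strip between two neighbouring black lines, on the plate's upper face (40 mm above the bench when level). Lanes are 60 mm wide and 130 mm long, side by side; y runs along the lane, z up from the plate
- lane2 (a point): lane 2 of 4 on the plate: the centre of the strip between two neighbouring black lines, on the plate's upper face (40 mm above the bench when level). Lanes are 60 mm wide and 130 mm long, side by side; y runs along the lane, z up from the plate
- lane3 (a point): lane 3 of 4 on the plate: the centre of the strip between two neighbouring black lines, on the plate's upper face (40 mm above the bench when level). Lanes are 60 mm wide and 130 mm long, side by side; y runs along the lane, z up from the plate
- lane4 (a point): lane 4 of 4 on the plate: the centre of the strip between two neighbouring black lines, on the plate's upper face (40 mm above the bench when level). Lanes are 60 mm wide and 130 mm long, side by side; y runs along the lane, z up from the plate
- wedge_mid (a point): hardwood levelling wedge lying on the bench, 150 mm long, 45 mm wide with upright parallel sides, flat underside, 8 mm high at the thin end rising evenly to 44 mm at the thick end, 160 g. The point is on its centre line at half length, 13 mm above its underside; x points towards the thin end, z up
- batch: batch tray, fixed, white: 250 x 124 mm, floor 5 mm above the bench, rim 9 mm above the bench. Origin on the bench under its middle; it holds the bars side by side about 58 mm apart along x, each lying along y
- stock: stock tray, fixed, white: 190 x 124 mm, floor 5 mm above the bench, rim 9 mm above the bench; three places 58 mm apart along x (the middle one at the origin), one of them empty at the start. Origin on the bench under its middle; bars lie along y
- bar1_mid (a point): waisted (dog-bone) flat steel test bar, 100 mm long, 12 mm thick, two heads 22 mm wide and 24 mm long, a waist 12 mm wide and about 50 mm long between them, 160 g; one of the batch, in the batch tray at the start (absent in some runs); the point is its centre, half-way up (6 mm above its underside); x runs along its length, z up from its flat side
- bar2_mid (a point): waisted (dog-bone) flat steel test bar, 100 mm long, 12 mm thick, two heads 22 mm wide and 24 mm long, a waist 12 mm wide and about 50 mm long between them, 160 g; one of the batch, in the batch tray at the start (absent in some runs); the point is its centre, half-way up (6 mm above its underside); x runs along its length, z up from its flat side
- bar3_mid (a point): waisted (dog-bone) flat steel test bar, 100 mm long, 12 mm thick, two heads 22 mm wide and 24 mm long, a waist 12 mm wide and about 50 mm long between them, 160 g; one of the batch, in the batch tray at the start (absent in some runs); the point is its centre, half-way up (6 mm above its underside); x runs along its length, z up from its flat side
- odd_mid (a point): the wrong part in the batch tray: a plain straight steel bar without a waist, 100 x 22 x 12 mm, 200 g; the point is its centre, half-way up (6 mm above its underside); x runs along its length, z up from its flat side
- spare_mid (a point): waisted (dog-bone) flat steel test bar, 100 mm long, 12 mm thick, two heads 22 mm wide and 24 mm long, a waist 12 mm wide and about 50 mm long between them, 160 g; the correct replacement, in the stock tray at the start; the point is its centre, half-way up (6 mm above its underside); x runs along its length, z up from its flat side
- blank_mid (a point): another plain straight steel bar, 100 x 22 x 12 mm, 200 g, which belongs in the stock tray; the point is its centre, half-way up (6 mm above its underside); x runs along its length, z up from its flat side
- cylinder_mid (a point): bystander: finned engine cylinder standing upright, 108 x 108 x 140 mm, 1.6 kg; the point is its centre
- ipa_mid (a point): bystander: white bottle standing upright, 60 mm in diameter, 150 mm tall; the point is its centre
- caliper_mid (a point): bystander: caliper lying flat, 200 mm long; the point is on its beam
Not all that is in view belongs to the job. There is more than one size of the part that bears wedge_mid; the job needs the largest.

How it is judged (in metres and radians):
On the way:
1. the specimen table, with no bar on it yet, sits level on the wedge (value of joint plate between -0.012 and 0.012 rad and x of wedge_mid in the frame of stand between -0.08 and 0.08 m and y of wedge_mid in the frame of stand between -0.19 and -0.05 m and y of each of bar1_mid, bar2_mid, bar3_mid, spare_mid, odd_mid, blank_mid in the frame of stand below -0.1 m), for 0.3 s.
At the end, for the whole second after the job is handed in: Plate level to 0.012 rad, wedge under its free edge; every waisted bar (batch and spare) flat on the plate in a lane of its own, within 16 mm of the lane's centre line, 30 mm of its middle and 0.15 rad of its direction; both plain bars flat in the stock tray; plate at rest (value of joint plate between -0.012 and 0.012 rad and x of wedge_mid in the frame of stand between -0.08 and 0.08 m and y of wedge_mid in the frame of stand between -0.19 and -0.05 m and (x of bar1_mid in the frame of lane1 between -0.016 and 0.016 m or x of bar1_mid in the frame of lane2 between -0.016 and 0.016 m or x of bar1_mid in the frame of lane3 between -0.016 and 0.016 m or x of bar1_mid in the frame of lane4 between -0.016 and 0.016 m) and y of bar1_mid in the frame of lane1 between -0.03 and 0.03 m and z of bar1_mid in the frame of lane1 between 0 and 0.012 m and (angle between bar1_mid's own z axis and vertical below 0.2 rad or angle between bar1_mid's own z axis and vertical above 2.94 rad) and angle between the x axis of each of bar1_mid, bar2_mid, bar3_mid, spare_mid and the y axis of lane1, either way round below 0.15 rad and (x of bar2_mid in the frame of lane1 between -0.016 and 0.016 m or x of bar2_mid in the frame of lane2 between -0.016 and 0.016 m or x of bar2_mid in the frame of lane3 between -0.016 and 0.016 m or x of bar2_mid in the frame of lane4 between -0.016 and 0.016 m) and y of bar2_mid in the frame of lane1 between -0.03 and 0.03 m and z of bar2_mid in the frame of lane1 between 0 and 0.012 m and (angle between bar2_mid's own z axis and vertical below 0.2 rad or angle between bar2_mid's own z axis and vertical above 2.94 rad) and (x of bar3_mid in the frame of lane1 between -0.016 and 0.016 m or x of bar3_mid in the frame of lane2 between -0.016 and 0.016 m or x of bar3_mid in the frame of lane3 between -0.016 and 0.016 m or x of bar3_mid in the frame of lane4 between -0.016 and 0.016 m) and y of bar3_mid in the frame of lane1 between -0.03 and 0.03 m and z of bar3_mid in the frame of lane1 between 0 and 0.012 m and (angle between bar3_mid's own z axis and vertical below 0.2 rad or angle between bar3_mid's own z axis and vertical above 2.94 rad) and (x of spare_mid in the frame of lane1 between -0.016 and 0.016 m or x of spare_mid in the frame of lane2 between -0.016 and 0.016 m or x of spare_mid in the frame of lane3 between -0.016 and 0.016 m or x of spare_mid in the frame of lane4 between -0.016 and 0.016 m) and y of spare_mid in the frame of lane1 between -0.03 and 0.03 m and z of spare_mid in the frame of lane1 between 0 and 0.012 m and (angle between spare_mid's own z axis and vertical below 0.2 rad or angle between spare_mid's own z axis and vertical above 2.94 rad) and horizontal distance between bar1_mid and bar2_mid above 0.03 m and horizontal distance between each of bar1_mid, bar2_mid and bar3_mid above 0.03 m and horizontal distance between each of bar1_mid, bar2_mid, bar3_mid and spare_mid above 0.03 m and x of odd_mid in the frame of stock between -0.09 and 0.09 m and y of odd_mid in the frame of stock between -0.05 and 0.05 m and z of odd_mid in the frame of stock between 0.005 and 0.018 m and (angle between odd_mid's own z axis and vertical below 0.2 rad or angle between odd_mid's own z axis and vertical above 2.94 rad) and x of blank_mid in the frame of stock between -0.09 and 0.09 m and y of blank_mid in the frame of stock between -0.05 and 0.05 m and z of blank_mid in the frame of stock between 0.005 and 0.018 m and (angle between blank_mid's own z axis and vertical below 0.2 rad or angle between blank_mid's own z axis and vertical above 2.94 rad) and velocity of joint plate between -0.02 and 0.02 rad/s); the robot touches nothing.
It fails at once if the finned cylinder is pushed more than 25 mm from its place or knocked over (distance of cylinder_mid from where it was at the start of the episode above 0.025 m or angle between cylinder_mid's own z axis and vertical above 0.3 rad).
It fails at once if the bottle is pushed more than 25 mm from its place or knocked over (distance of ipa_mid from where it was at the start of the episode above 0.025 m or angle between ipa_mid's own z axis and vertical above 0.3 rad).
It fails at once if the caliper is pushed more than 25 mm from its place or knocked over (distance of caliper_mid from where it was at the start of the episode above 0.025 m or angle between caliper_mid's own z axis and vertical above 0.3 rad).
Of bar1, bar2, bar3 only 2 to 3 are there at a start; the rules pass over those that are not, and their reading is None.
At some moment in a run one of wedge, odd may be knocked a few centimetres aside while the robot is not near it.
Once in a run the grip may slacken for a moment while it holds something.
It also fails if it takes over 210 s, if anything falls off the work surface, if the arm or the gripper's body presses on something with over 40 N, if the wrist force passes 120 N, or if a joint passes its speed limit or range.

ROBOT

A 6-joint arm with a two-finger parallel gripper is mounted at the origin on the work surface. World frame = base frame: x ahead of the robot, y to its left, z up, the work surface at z = 0. Lengths are in m, angles in degrees, forces in N, time in s.
With the tool pointing down it reaches from about 0.3 to 0.75 m from the base axis. Payload 8.5 kg.
Tool frame: the origin (TCP) lies midway between the tips of the shut fingers; the grasp point (between the pads) lies 19 mm behind it (env.hold_point_z is the distance from the TCP to the grasp point, in m); z points along the fingers, y is the line along which they close (so a half turn about z gives the same grasp; the last joint's range is limited). The gripper opens to 85 mm and grips with 20 to 120 N. Pads are 22 mm wide; open, the fingers measure 114 mm over their backs; the gripper's body (76 mm by 85 mm) begins 54 mm behind the grasp point. The pads swing forward as they close: fully open they stand 13 mm farther back than shut.
Start: joints at [-85.617, 21.807, 74.336, -0, 83.858, -12.336], TCP at [0.158, -0.527, 0.207] pointing down, gripper open.
Joint ranges: [-178.18, 178.18], [-50.72, 133.34], [12.68, 142.11], [-81.47, 261.47], [9.98, 163.14], [-165.26, 165.26]. Speed limits (degrees/s): [136.94, 136.94, 180, 180, 180, 180].

INTERFACE

Orientations are given as a 3x3 rotation matrix whose columns are the frame's x, y, z axes.
In Python, from rig import observe, get_image, camera_info, env gives the robot as it stands.
- The arm moves only by the tool drive_tool, never from a script. Its arguments are lists of equal length, an entry for each row: "offset": the shift along the tool's x, y, z in units of 40 mm (1.0 is 40 mm), a list of three; "turn": the turn, a rotation vector about the tool's x, y, z in units of 6 degrees (1.0 is 6 degrees), a list of three; "hand": the opening, from 0 (shut) to 1 (fully open). A call has exactly 10 rows; each row shifts and turns the commanded pose from where the row before left it, along the tool's axes as they then stand; what a row does not reach is not made up. A row lasts 1/8 s, in which the tool goes at most 62.5 mm and 10.7 degrees, less where a joint would pass 70% of its speed; a pose out of reach is approached as far as the arm can. A call is refused whole if a number of a shift passes 1 or a number of a turn 1, either way. A call with a gripper value outside its range is refused whole. The fingers move at their own pace and stop on an object; "newtons" is the grip in N (left out, the last holds). Time passes only in rows, so rows that do not move let the fingers close, or fill a call up. It gives the time, the measured TCP pose, the force, the opening and the grip force at its end, in the units of the state.
- observe(): the state, without advancing time (a new reading comes with each control period).
- get_image(name): name is "scene" or "side" or "wrist"; returns the picture (384x512x3 uint8, blue, green, red); there is no depth.
- camera_info(name): a dict with "fx", "fy", "cx", "cy" (pixels), "world_to_cam" (4x4, takes a point from world to camera coordinates). Camera axes: x right, y down, z forward; pixel columns grow to the right and rows downward; lengths in m; the calibration is good to about 2 mm. The wrist camera is an equidistant fisheye: a pixel r from the principal point sees the ray r / f radians off the axis. A picture is of the moment at which its call begins: read the wrist's pose just before it. camera_info takes no time and is no camera call; for the wrist camera it gives the pose at the moment of the call.
- env.close_job(): hands the job in; it is judged then, once.
The state is a dict: "time_s": time; "q": joint angles; "qvel": joint speeds; "joint_efforts": joint torques, N m; "position": TCP position; "tool_rot": TCP orientation; "ft_force": force on the tool from outside, world axes, zero at the start; "wrist_torque": the same for the moment, N m; "grip_width": finger opening in m; "gripper_force": force on a finger pad.
Only numpy, scipy, OpenCV 4.12 (cv2) and the standard library are available. Lean on these libraries where they do the work, as an engineer would, in place of code of your own. Each camera call takes 0.05 s, during which the arm holds its last target. There are 200 camera calls.

## Working session

There is one attempt and no reset: what is moved stays moved. The work goes in short steps, Python scripts to look and compute and a tool call to move; the robot and the scene stay as the last step left them, time stands still between calls to the robot, and variables do not carry over. Pictures are saved under pics/ and viewed, at most 14 in all, crops included, and the job is handed in when it is done.

Besides the shell and the picture viewer there is one more tool, called after ">>>" in YAML: its name, and indented under it one key for each argument. drive_tool: Moves the arm, as the interface text tells. Its arguments: {"type":"object","properties":{"offset":{"type":"array"},"turn":{"type":"array"},"hand":{"type":"array"},"newtons":{"type":"number"}},"required":["offset","turn","hand"]}

```bash
ls; mkdir -p pics
python3 - <<'E'
from rig import *
import cv2,numpy as np
s=observe();print(s['time_s'],s['position'],s['tool_rot'],s['grip_width'],env.hold_point_z)
ims=[]
for n in("scene","side","wrist"):
    i=get_image(n);cv2.imwrite(f"pics/{n}0.png",i);c=camera_info(n);print(n,c['fx'],c['cx'],c['cy'],np.round(c['world_to_cam'],3).tolist())
E
```

```text
pics
0.0 [ 0.15819461 -0.52640657  0.20620119] [[ 9.57732037e-01  2.87661833e-01 -1.24701203e-04]
 [ 2.87661695e-01 -9.57730930e-01  1.48862117e-03]
 [ 3.08789295e-04 -1.46157194e-03 -9.99998884e-01]] 0.08558872465750475 0.0187
scene 481.79420819447176 248.7969948415517 193.40628442177095 [[0.792, 0.611, 0.018, -0.521], [0.495, -0.623, -0.605, -0.206], [-0.359, 0.488, -0.796, 1.602], [0.0, 0.0, 0.0, 1.0]]
side 455.47311863139754 247.5733900233679 188.59420568009733 [[0.992, -0.122, 0.002, -0.592], [-0.075, -0.624, -0.778, 0.154], [0.097, 0.772, -0.628, 1.348], [0.0, 0.0, 0.0, 1.0]]
wrist 297.3186396354542 255.13504217681393 191.42971743638708 [[0.287, -0.958, -0.001, -0.55], [-0.911, -0.273, 0.308, -0.041], [-0.295, -0.087, -0.951, 0.381], [0.0, 0.0, 0.0, 1.0]]
```

View pics/scene0.png

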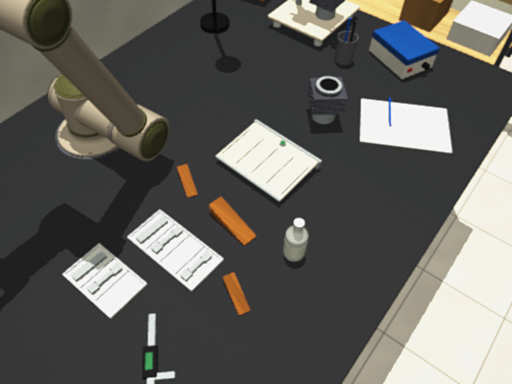

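View pics/side0.png

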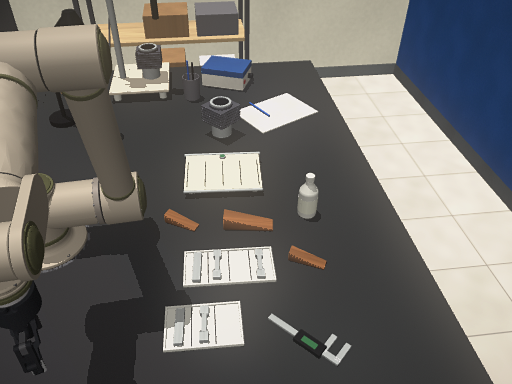

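Scene: the plate is at (268,160). Three wedge candidates are at (187,180), (232,220) and (236,293), and the middle one looks largest. The batch tray holds the plain bar at (152,230) and waisted bars at (170,240) and (197,265). In the stock tray, the plain bar is at (95,262), the waisted one at (105,278), and the right place is empty. I'll measure these and check the choice in one close crop.

```bash
cat > h.py <<'E'
from rig import *
import cv2,numpy as np
def cast(n,uv,z,c=None):
    c=c or camera_info(n);W=np.array(c['world_to_cam']);R=W[:3,:3];o=-R.T@W[:3,3]
    uv=np.atleast_2d(np.array(uv,float));x=(uv[:,0]-c['cx'])/c['fx'];y=(uv[:,1]-c['cy'])/c['fy']
    if n=='wrist':
        r=np.hypot(x,y)+1e-12;d=np.c_[x/r*np.sin(r),y/r*np.sin(r),np.cos(r)]
    else: d=np.c_[x,y,np.ones(len(x))]
    d=d@R
    return o+d*((z-o[2])/d[:,2])[:,None]
def proj(n,p,c=None):
    c=c or camera_info(n);W=np.array(c['world_to_cam']);q=np.atleast_2d(p)@W[:3,:3].T+W[:3,3]
    a,b=q[:,0]/q[:,2],q[:,1]/q[:,2]
    if n=='wrist':
        r=np.hypot(a,b)+1e-12;t=np.arctan2(np.hypot(q[:,0],q[:,1]),q[:,2]);a,b=a/r*t,b/r*t
    return np.c_[c['cx']+c['fx']*a,c['cy']+c['fy']*b]
def blobs(m,amin=60):
    cs,_=cv2.findContours(m.astype(np.uint8),cv2.RETR_EXTERNAL,cv2.CHAIN_APPROX_NONE)
    return sorted([c for c in cs if cv2.contourArea(c)>amin],key=cv2.contourArea)[::-1]
E
python3 - <<'E'
from h import *
for n in("scene","side"):
    im=cv2.imread(f"pics/{n}0.png");hsv=cv2.cvtColor(im,cv2.COLOR_BGR2HSV)
    m=(hsv[...,0]<20)&(hsv[...,1]>150)&(hsv[...,2]>60);m[:150]=0
    for b in blobs(m):
        p=cast(n,b[:,0],0.01)[:,:2].astype(np.float32);r=cv2.minAreaRect(p);print(n,'wedge',cv2.contourArea(b),np.round(r[0],3),np.round(r[1],3),round(r[2],1),b[:,0].mean(0).round())
    m=(hsv[...,1]<70)&(hsv[...,2]>130);m=cv2.morphologyEx(m.astype(np.uint8),cv2.MORPH_CLOSE,np.ones((7,7)));m[:100]=0
    for b in blobs(m,1200)[:7]:
        cen=b[:,0].mean(0);
        for z in(0.009,0.035):
            p=cast(n,b[:,0],z)[:,:2].astype(np.float32);r=cv2.minAreaRect(p);print(n,'white',z,cen.round(),np.round(r[0],3),np.round(r[1],3),round(r[2],1))
a=cv2.imread("pics/scene0.png")[155:325,55:280];b=cv2.imread("pics/side0.png")[205:240,155:335]
a=cv2.resize(a,None,fx=2.4,fy=2.4,interpolation=cv2.INTER_CUBIC);b=cv2.resize(b,(540,105),interpolation=cv2.INTER_CUBIC)
cv2.imwrite("pics/c1.png",np.vstack([a,b]))
E
```

```text
scene wedge 907.5 [0.59  0.005] [0.058 0.177] 77.8 [231. 221.]
scene wedge 508.5 [ 0.742 -0.164] [0.036 0.119] 60.5 [236. 293.]
scene wedge 327.5 [0.39  0.035] [0.035 0.129] 56.7 [187. 180.]
scene white 0.009 [458. 282.] [1.232 0.376] [0.313 1.13 ] 0.1
scene white 0.035 [458. 282.] [1.229 0.354] [0.306 1.104] 0.1
scene white 0.009 [268. 158.] [0.526 0.264] [0.218 0.279] 86.4
scene white 0.035 [268. 158.] [0.538 0.245] [0.213 0.273] 86.4
scene white 0.009 [405. 126.] [0.803 0.676] [0.3   0.216] 28.6
scene white 0.035 [405. 126.] [0.81  0.648] [0.293 0.211] 28.6
scene white 0.009 [175. 249.] [ 0.523 -0.162] [0.128 0.254] 87.5
scene white 0.035 [175. 249.] [ 0.536 -0.171] [0.125 0.248] 87.5
scene white 0.009 [104. 280.] [ 0.444 -0.345] [0.127 0.194] 88.3
scene white 0.035 [104. 280.] [ 0.458 -0.351] [0.124 0.19 ] 88.3
side white 0.009 [445. 228.] [1.251 0.077] [1.318 0.374] 89.9
side white 0.035 [445. 228.] [1.23  0.047] [1.282 0.364] 89.9
side white 0.009 [203. 326.] [ 0.443 -0.351] [0.129 0.191] 88.4
side white 0.035 [203. 326.] [ 0.443 -0.369] [0.125 0.186] 88.4
side white 0.009 [ 13. 184.] [-0.192  0.41 ] [0.109 1.069] 15.9
side white 0.035 [ 13. 184.] [-0.174  0.371] [0.106 1.04 ] 15.9
side white 0.009 [228. 266.] [ 0.522 -0.168] [0.131 0.251] 87.6
side white 0.035 [228. 266.] [ 0.521 -0.191] [0.127 0.244] 87.6
side white 0.009 [222. 172.] [0.539 0.272] [0.229 0.278] 86.4
side white 0.035 [222. 172.] [0.537 0.237] [0.222 0.271] 86.4
side white 0.009 [ 98. 196.] [0.11  0.195] [0.282 0.185] 7.6
side white 0.035 [ 98. 196.] [0.12  0.162] [0.274 0.18 ] 7.6
side white 0.009 [277. 113.] [0.797 0.669] [0.298 0.213] 28.8
side white 0.035 [277. 113.] [0.788 0.623] [0.29  0.208] 28.8
```

View pics/c1.png

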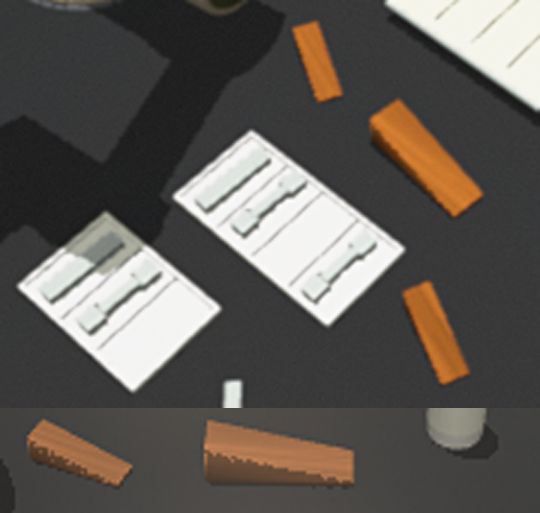

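The crop confirms the choice. The middle wedge (232,220) is the largest, at about 0.17 m projected against 0.12 for the others. Its thick end faces −x (left) and its thin end faces +x. I'm moving above it for a close look.

>>> drive_tool:
  offset:
    - [1, -0.68, -0.2]
    - [1, -0.68, -0.2]
    - [1, -0.68, -0.2]
    - [1, -0.68, -0.2]
    - [1, -0.68, -0.2]
    - [1, -0.68, 0]
    - [1, -0.68, 0]
    - [1, -0.68, 0]
    - [1, -0.68, 0]
    - [1, -0.68, 0]
  turn:
    - [0, 0, 0]
    - [0, 0, 0]
    - [0, 0, 0]
    - [0, 0, 0]
    - [0, 0, 0]
    - [0, 0, 0]
    - [0, 0, 0]
    - [0, 0, 0]
    - [0, 0, 0]
    - [0, 0, 0]
  hand: [1, 1, 1, 1, 1, 1, 1, 1, 1, 1]

```text
time_s: 1.4
position: [0.4638, -0.1497, 0.2467]
tool_rot: [[0.958, 0.288, -0.0], [0.288, -0.958, 0.0], [-0.0, -0.0, -1.0]]
ft_force: [-0.2, -1.2, 0.4]
grip_width: 0.0851
gripper_force: 0.0
```

>>> drive_tool:
  offset:
    - [1, -0.68, 0]
    - [1, -0.68, 0]
    - [1, -0.68, 0]
    - [1, -0.68, 0]
    - [0, 0, 0]
    - [0, 0, 0]
    - [0, 0, 0]
    - [0, 0, 0]
    - [0, 0, 0]
    - [0, 0, 0]
  turn:
    - [0, 0, 0]
    - [0, 0, 0]
    - [0, 0, 0]
    - [0, 0, 0]
    - [0, 0, 0.96]
    - [0, 0, 0.96]
    - [0, 0, 0.96]
    - [0, 0, 0.96]
    - [0, 0, 0.96]
    - [0, 0, 0]
  hand: [1, 1, 1, 1, 1, 1, 1, 1, 1, 1]

```text
time_s: 2.65
position: [0.5849, -0.0009, 0.2466]
tool_rot: [[0.978, -0.208, -0.001], [-0.208, -0.978, 0.0], [-0.001, 0.0, -1.0]]
ft_force: [-0.1, 0.6, 0.5]
grip_width: 0.0854
gripper_force: 0.0
```

```bash
cat >> h.py <<'E'
def yaw(s=None):
    R=(s or observe())['tool_rot'];return np.degrees(np.arctan2(R[1][0],R[0][0]))
def go(p,y=None):
    "tool-frame shift (units) to p done at final yaw y; z turn units"
    s=observe();c=yaw(s);y=c if y is None else y;d=np.array(p)-s['position'];a=np.radians(y)
    print('now',np.round(s['position'],4),'yaw',round(c,2),'w',round(s['grip_width'],4),'t',round(s['time_s'],1),'| offset',np.round([(d[0]*np.cos(a)+d[1]*np.sin(a))/.04,(d[0]*np.sin(a)-d[1]*np.cos(a))/.04,-d[2]/.04],2),'turn z',round(-(y-c)/6,2))
def orange(im):
    hsv=cv2.cvtColor(im,cv2.COLOR_BGR2HSV);return (hsv[...,0]<20)&(hsv[...,1]>130)&(hsv[...,2]>60)
E
python3 - <<'E'
from h import *
im=get_image("wrist");cv2.imwrite("pics/w1.png",im);go((.585,0,.25),-12)
for b in blobs(orange(im),200)[:3]:
    print(cv2.contourArea(b),cv2.boxPoints(cv2.minAreaRect(b)).round().tolist())
    q=cv2.approxPolyDP(b,4,True)[:,0];print(q.tolist())
    for z in(0,.008,.044):print(z,cast("wrist",q,z).round(3)[:,:2].tolist())
E
```

```text
now [ 0.5849 -0.0009  0.2466] yaw -11.96 w 0.0854 t 2.7 | offset [-0.   -0.02 -0.09] turn z 0.01
3789.5 [[235.0, 93.0], [269.0, 91.0], [274.0, 207.0], [239.0, 208.0]]
[[237, 93], [240, 207], [273, 206], [268, 92]]
0 [[0.674, 0.005], [0.51, 0.037], [0.502, -0.011], [0.666, -0.037]]
0.008 [[0.673, 0.005], [0.513, 0.036], [0.505, -0.011], [0.666, -0.036]]
0.044 [[0.672, 0.003], [0.526, 0.032], [0.519, -0.012], [0.665, -0.035]]
1426.0 [[328.0, 55.0], [343.0, -6.0], [370.0, 1.0], [355.0, 61.0]]
[[366, 0], [344, 0], [330, 54], [355, 59]]
0 [[0.78, -0.206], [0.782, -0.172], [0.704, -0.133], [0.692, -0.168]]
0.008 [[0.778, -0.203], [0.78, -0.169], [0.703, -0.131], [0.692, -0.165]]
0.044 [[0.767, -0.186], [0.769, -0.156], [0.7, -0.121], [0.689, -0.152]]
1249.5 [[239.0, 301.0], [262.0, 241.0], [282.0, 249.0], [259.0, 309.0]]
[[264, 243], [242, 294], [243, 303], [257, 307], [281, 251]]
0 [[0.443, 0.014], [0.352, 0.071], [0.332, 0.074], [0.317, 0.052], [0.423, -0.009]]
0.008 [[0.448, 0.014], [0.358, 0.07], [0.338, 0.073], [0.324, 0.051], [0.428, -0.009]]
0.044 [[0.467, 0.011], [0.385, 0.062], [0.367, 0.065], [0.354, 0.045], [0.449, -0.01]]
```

View pics/w1.png

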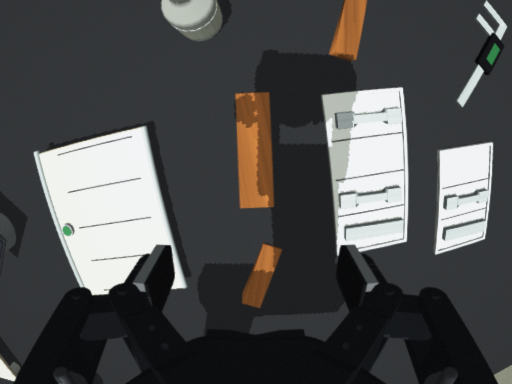

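The wrist view shows the large wedge from (252,92), the thin end, to (256,207), the thick end. Measured, it is 0.149 m long and 0.043 m wide at −9.8°, which matches the given sizes. I'll grip it near the thick end.

>>> drive_tool:
  offset:
    - [-0.96, 0, 0.8]
    - [0, 0, 0.9]
    - [0, 0, 1]
    - [0, 0, 1]
    - [0, 0, 1]
    - [0, 0, 0.8]
    - [0, 0, 0.4]
    - [0, 0, 0]
    - [0, 0, 0]
    - [0, 0, 0]
  turn:
    - [0, 0, -0.36]
    - [0, 0, 0]
    - [0, 0, 0]
    - [0, 0, 0]
    - [0, 0, 0]
    - [0, 0, 0]
    - [0, 0, 0]
    - [0, 0, 0]
    - [0, 0, 0]
    - [0, 0, 0]
  hand: [1, 1, 1, 1, 1, 1, 1, 1, 0.2, 0.2]
  newtons: 60

```text
time_s: 3.95
position: [0.5479, 0.007, 0.0117]
tool_rot: [[0.985, -0.172, 0.002], [-0.172, -0.985, -0.0], [0.002, 0.0, -1.0]]
ft_force: [-0.5, 0.2, -0.1]
grip_width: 0.0517
gripper_force: 0.0
```

>>> drive_tool:
  offset:
    - [0, 0, 0]
    - [0, 0, 0]
    - [0, 0, 0]
    - [0, 0, 0]
    - [0, 0, 0]
    - [0, 0, -0.5]
    - [0, 0, -0.5]
    - [0, 0, -0.5]
    - [0, 0, 0]
    - [0, 0, 0]
  turn:
    - [0, 0, 0]
    - [0, 0, 0]
    - [0, 0, 0]
    - [0, 0, 0]
    - [0, 0, 0]
    - [0, 0, 0]
    - [0, 0, 0]
    - [0, 0, 0]
    - [0, 0, 0]
    - [0, 0, 0]
  hand: [0.2, 0.2, 0.2, 0.2, 0.2, 0.2, 0.2, 0.2, 0.2, 0.2]

```text
time_s: 5.2
position: [0.5471, 0.0072, 0.0703]
tool_rot: [[0.985, -0.172, -0.001], [-0.172, -0.985, 0.0], [-0.001, -0.0, -1.0]]
ft_force: [0.1, 0.6, -0.2]
grip_width: 0.0173
gripper_force: 0.0
```

Run:
```python
from h import *
s=observe();print(s['position'],yaw(s),s['grip_width'],s['gripper_force'],s['ft_force'],s['time_s'])
im=get_image("scene");cv2.imwrite("pics/s2.png",im)
# plate: precise from scene0/side0 corners (top face, tilted: edge z~.028, rear z~.040)
for n in("scene","side"):
    im=cv2.imread(f"pics/{n}0.png");hsv=cv2.cvtColor(im,cv2.COLOR_BGR2HSV)
    m=((hsv[...,1]<70)&(hsv[...,2]>130)).astype(np.uint8);m=cv2.morphologyEx(m,cv2.MORPH_CLOSE,np.ones((7,7)));m[:100]=0
    for b in blobs(m,1200):
        c=b[:,0].mean(0)
        if abs(c-([268,158] if n=="scene" else [222,172])).max()<8:
            q=cv2.approxPolyDP(b,5,True)[:,0];print(n,q.tolist())
            for z in(.028,.040):print(z,cast(n,q,z)[:,:2].round(3).tolist())
```

```text
[0.54710451 0.00716256 0.0702764 ] -9.919769433151355 0.017291059594524115 0.0 [ 0.09055864  0.57910064 -0.17689219] 5.2
scene [[255, 119], [216, 157], [279, 200], [321, 160]]
0.028 [[0.404, 0.362], [0.411, 0.151], [0.663, 0.138], [0.676, 0.346]]
0.04 [[0.412, 0.352], [0.419, 0.143], [0.668, 0.13], [0.68, 0.336]]
side [[259, 152], [184, 154], [183, 191], [262, 189]]
0.028 [[0.681, 0.345], [0.409, 0.364], [0.402, 0.151], [0.66, 0.131]]
0.04 [[0.678, 0.327], [0.41, 0.347], [0.403, 0.136], [0.657, 0.116]]
```

Run:
```python
from h import *
im=get_image("wrist");cv2.imwrite("pics/w2.png",im)
for b in blobs(orange(im),200)[:3]:
    q=cv2.approxPolyDP(b,4,True)[:,0];print(cv2.contourArea(b),q.tolist())
    for z in(.008,.044):print(z,cast("wrist",q,z).round(3)[:,:2].tolist())
```

```text
12141.5 [[283, 42], [225, 45], [233, 230], [245, 249], [270, 247], [272, 233], [284, 233], [287, 242], [294, 242]]
0.008 [[0.664, -0.035], [0.669, 0.008], [0.519, 0.031], [0.499, 0.024], [0.498, 0.002], [0.511, -0.002], [0.509, -0.012], [0.5, -0.013], [0.499, -0.019]]
0.044 [[0.657, -0.031], [0.662, 0.006], [0.536, 0.025], [0.519, 0.019], [0.517, 0.001], [0.529, -0.003], [0.527, -0.011], [0.519, -0.012], [0.518, -0.017]]
890.0 [[271, 294], [263, 293], [243, 331], [279, 329]]
0.008 [[0.446, 0.009], [0.448, 0.016], [0.4, 0.045], [0.397, 0.008]]
0.044 [[0.474, 0.006], [0.476, 0.013], [0.435, 0.037], [0.432, 0.005]]
```

View pics/w2.png

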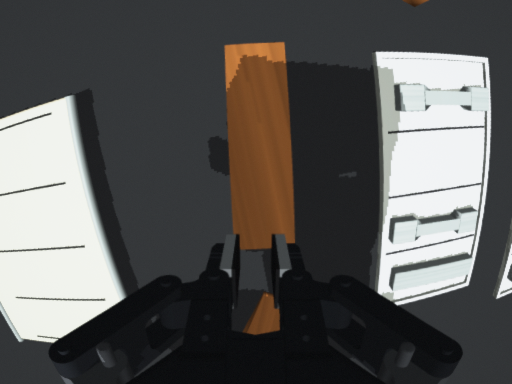

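The wedge hasn't moved and the fingers closed to their commanded 17 mm, so the grip slipped off. I'll retry, closing fully and checking the force before lifting.

>>> drive_tool:
  offset:
    - [0, 0, 0]
    - [0, 0, 0]
    - [0, 0, 0]
    - [0, 0, 0.5]
    - [0, 0, 0.5]
    - [0, 0, 0.55]
    - [0, 0, 0]
    - [0, 0, 0]
    - [0, 0, 0]
    - [0, 0, 0]
  turn:
    - [0, 0, 0]
    - [0, 0, 0]
    - [0, 0, 0]
    - [0, 0, 0]
    - [0, 0, 0]
    - [0, 0, 0]
    - [0, 0, 0]
    - [0, 0, 0]
    - [0, 0, 0]
    - [0, 0, 0]
  hand: [1, 1, 1, 1, 1, 1, 1, 0, 0, 0]
  newtons: 80

```text
time_s: 6.55
position: [0.548, 0.0068, 0.0105]
tool_rot: [[0.985, -0.172, 0.002], [-0.172, -0.985, -0.001], [0.002, 0.0, -1.0]]
ft_force: [-3.3, -1.0, 12.9]
grip_width: 0.0388
gripper_force: 78.8
```

>>> drive_tool:
  offset:
    - [0, 0, 0]
    - [0, 0, 0]
    - [0, 0, 0]
    - [0, 0, 0]
    - [0, 0, 0]
    - [0, 0, 0]
    - [0, 0, 0]
    - [0, 0, 0]
    - [0, 0, 0]
    - [0, 0, 0]
  turn:
    - [0, 0, 0]
    - [0, 0, 0]
    - [0, 0, 0]
    - [0, 0, 0]
    - [0, 0, 0]
    - [0, 0, 0]
    - [0, 0, 0]
    - [0, 0, 0]
    - [0, 0, 0]
    - [0, 0, 0]
  hand: [0, 0, 0, 0, 0, 0, 0, 0, 0, 0]

```text
time_s: 7.8
position: [0.548, 0.0069, 0.0107]
tool_rot: [[0.985, -0.172, 0.002], [-0.172, -0.985, -0.001], [0.002, 0.0, -1.0]]
ft_force: [-3.3, -0.3, 13.3]
grip_width: 0.0386
gripper_force: 78.8
```

>>> drive_tool:
  offset:
    - [0, 0, -0.2]
    - [0, 0, -0.3]
    - [0, 0, -0.5]
    - [0, 0, -0.5]
    - [0, 0, 0]
    - [0, 0, 0]
    - [0, 0, 0]
    - [0, 0, 0]
    - [0, 0, 0]
    - [0, 0, 0]
  turn:
    - [0, 0, 0]
    - [0, 0, 0]
    - [0, 0, 0]
    - [0, 0, 0]
    - [0, 0, 0]
    - [0, 0, 0]
    - [0, 0, 0]
    - [0, 0, 0]
    - [0, 0, 0]
    - [0, 0, 0]
  hand: [0, 0, 0, 0, 0, 0, 0, 0, 0, 0]

```text
time_s: 9.05
position: [0.5474, 0.0071, 0.0688]
tool_rot: [[0.985, -0.172, -0.0], [-0.172, -0.985, 0.0], [-0.0, -0.0, -1.0]]
ft_force: [-0.5, -0.2, 1.1]
grip_width: -0.0001
gripper_force: 0.0
```

Run:
```python
from h import *
go((0.5,0,0.1))
im=get_image("wrist");cv2.imwrite("pics/w3.png",im)
for b in blobs(orange(im),200)[:2]:
    q=cv2.approxPolyDP(b,4,True)[:,0];print(cv2.contourArea(b),q.tolist())
    for z in(.008,.06,.10):print(z,cast("wrist",q,z).round(3)[:,:2].tolist())
```

```text
now [0.5474 0.0071 0.0688] yaw -9.92 w -0.0001 t 9.1 | offset [-1.14  0.38 -0.78] turn z -0.0
11610.0 [[331, 39], [280, 65], [364, 244], [409, 223], [410, 208], [377, 124]]
0.008 [[0.662, -0.073], [0.646, -0.03], [0.484, -0.083], [0.496, -0.129], [0.511, -0.13], [0.591, -0.101]]
0.06 [[0.653, -0.058], [0.641, -0.025], [0.516, -0.066], [0.525, -0.102], [0.537, -0.102], [0.598, -0.08]]
0.1 [[0.647, -0.046], [0.637, -0.021], [0.541, -0.052], [0.548, -0.08], [0.557, -0.081], [0.604, -0.063]]
```

View pics/w3.png

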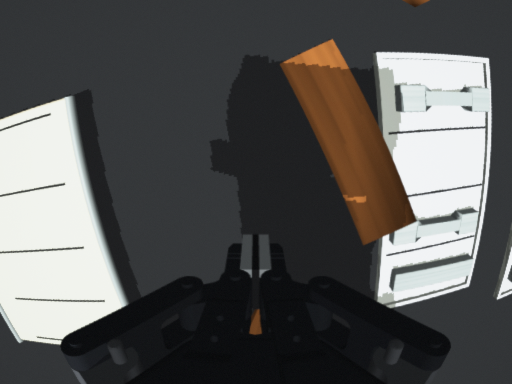

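The wedge squirted out at 80 N: the tips spread and pushed it downward. It now lies at yaw ≈15°, with its thin end at (0.654,−0.052), its thick end at (0.511,−0.091) and its right side by the batch tray. I'll fork it lightly above the rim height, drag it clear and re-grip deeper with less force.

>>> drive_tool:
  offset:
    - [0, 0, 0]
    - [0, 0, 0]
    - [0, 0, 0]
    - [0, 0, 0]
    - [0, 0, 0]
    - [-0.26, 0.71, 0]
    - [-0.26, 0.71, 0]
    - [-0.26, 0.71, 0]
    - [0, 0, 0.6]
    - [0, 0, 0.6]
  turn:
    - [0, 0, -0.84]
    - [0, 0, -0.84]
    - [0, 0, -0.84]
    - [0, 0, -0.84]
    - [0, 0, -0.84]
    - [0, 0, 0]
    - [0, 0, 0]
    - [0, 0, 0]
    - [0, 0, 0]
    - [0, 0, 0]
  hand: [0.75, 0.75, 0.75, 0.75, 0.75, 0.75, 0.75, 0.75, 0.75, 0.75]
  newtons: 20

```text
time_s: 10.35
position: [0.5399, -0.0838, 0.0204]
tool_rot: [[0.965, 0.263, 0.001], [0.263, -0.965, -0.0], [0.001, 0.0, -1.0]]
ft_force: [0.2, -0.7, -1.1]
grip_width: 0.0638
gripper_force: 0.0
```

>>> drive_tool:
  offset:
    - [0, 0, 0]
    - [0, 0, 0]
    - [0, 0, 0]
    - [0, 0, 0]
    - [0, 0, 0]
    - [0, 0, 0]
    - [0, 0, 0]
    - [0, 0, 0]
    - [0, 0, 0]
    - [0, 0, 0]
  turn:
    - [0, 0, 0]
    - [0, 0, 0]
    - [0, 0, 0]
    - [0, 0, 0]
    - [0, 0, 0]
    - [0, 0, 0]
    - [0, 0, 0]
    - [0, 0, 0]
    - [0, 0, 0]
    - [0, 0, 0]
  hand: [0.5, 0.5, 0.5, 0.5, 0.5, 0.5, 0.5, 0.5, 0.5, 0.5]

```text
time_s: 11.6
position: [0.5398, -0.0833, 0.0208]
tool_rot: [[0.965, 0.264, -0.0], [0.264, -0.965, 0.0], [-0.0, -0.0, -1.0]]
ft_force: [-0.0, -1.0, 1.0]
grip_width: 0.0426
gripper_force: 0.1
```

>>> drive_tool:
  offset:
    - [0, 0, 0]
    - [0, 0, 0]
    - [0.07, -0.27, 0]
    - [0.07, -0.27, 0]
    - [0.07, -0.27, 0]
    - [0.07, -0.27, 0]
    - [0.07, -0.27, 0]
    - [0.07, -0.27, 0]
    - [0.07, -0.27, 0]
    - [0.07, -0.27, 0]
  turn:
    - [0, 0, 0]
    - [0, 0, 0]
    - [0, 0, 0]
    - [0, 0, 0]
    - [0, 0, 0]
    - [0, 0, 0]
    - [0, 0, 0]
    - [0, 0, 0]
    - [0, 0, 0]
    - [0, 0, 0]
  hand: [0.47, 0.47, 0.47, 0.47, 0.47, 0.47, 0.47, 0.47, 0.47, 0.47]

```text
time_s: 12.85
position: [0.537, 0.007, 0.0235]
tool_rot: [[0.965, 0.263, -0.002], [0.263, -0.965, -0.0], [-0.002, -0.0, -1.0]]
ft_force: [-2.9, 3.3, 13.5]
grip_width: 0.0402
gripper_force: 6.1
```

Run:
```python
from h import *
go((0.5,0,0.1))
im=get_image("wrist");cv2.imwrite("pics/w4.png",im)
for b in blobs(orange(im),200)[:2]:
    q=cv2.approxPolyDP(b,4,True)[:,0];print(cv2.contourArea(b),q.tolist())
    for z in(.008,.044):print(z,cast("wrist",q,z).round(3)[:,:2].tolist())
```

```text
now [0.537  0.007  0.0235] yaw 15.27 w 0.0402 t 12.8 | offset [-0.94 -0.07 -1.91] turn z -0.0
13555.0 [[319, 55], [308, 55], [311, 162], [305, 164], [304, 145], [295, 150], [290, 136], [254, 292], [300, 326], [303, 311], [291, 274], [292, 236], [307, 234], [343, 281], [351, 208], [354, 76]]
0.008 [[0.65, -0.001], [0.648, 0.005], [0.584, -0.016], [0.582, -0.012], [0.593, -0.008], [0.588, -0.004], [0.596, 0.002], [0.478, -0.007], [0.452, -0.054], [0.469, -0.05], [0.501, -0.029], [0.531, -0.02], [0.535, -0.029], [0.504, -0.071], [0.561, -0.053], [0.645, -0.026]]
0.044 [[0.643, 0.005], [0.641, 0.01], [0.59, -0.007], [0.588, -0.004], [0.597, -0.001], [0.593, 0.003], [0.599, 0.007], [0.505, 0.0], [0.484, -0.037], [0.497, -0.035], [0.523, -0.018], [0.547, -0.01], [0.55, -0.018], [0.525, -0.051], [0.571, -0.037], [0.638, -0.015]]
1061.0 [[511, 21], [483, 56], [498, 82], [511, 88]]
0.008 [[0.749, -0.148], [0.702, -0.122], [0.691, -0.144], [0.693, -0.161]]
0.044 [[0.722, -0.113], [0.685, -0.093], [0.675, -0.11], [0.677, -0.124]]
```

View pics/w4.png

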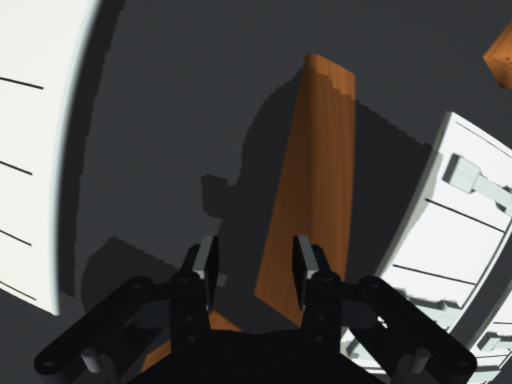

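Run:
```python
from h import *
s=observe();R=np.array(s['tool_rot']);p=np.array(s['position'])
print(proj("wrist",[p,p-.02*R[:,2],p+.02*R[:,1],p-.02*R[:,1]]).round(0).tolist())
out=[]
for n in("scene","side"):
    im=get_image(n);cv2.imwrite(f"pics/{n}4.png",im);u,v=proj(n,[.56,0,.02])[0].astype(int)
    print(n,u,v);c=im[v-45:v+45,u-62:u+62];out.append(cv2.resize(c,None,fx=6,fy=3.3*6/6*1.0 if 0 else 6,interpolation=cv2.INTER_CUBIC)[:,:744])
o=np.hstack(out);cv2.imwrite("pics/c4.png",cv2.resize(o,(800,int(o.shape[0]*800/o.shape[1]))))
```

```text
[[255.0, 227.0], [255.0, 242.0], [287.0, 227.0], [223.0, 227.0]]
scene 221 213
side 235 220
```

View pics/c4.png

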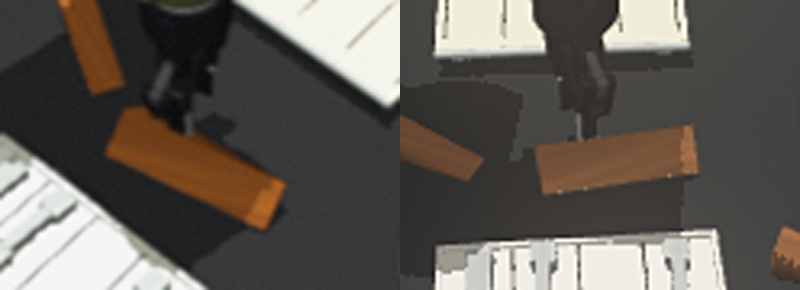

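The wedge looks tipped. In the side crop a rectangular face 45 mm high is turned to the camera, with the finger behind it. I'll lift straight up so it settles, then measure again.

>>> drive_tool:
  offset:
    - [0, 0, -0.5]
    - [0, 0, -1]
    - [0, 0, -1]
    - [0, 0, -1]
    - [0, 0, -1]
    - [0, 0, -1]
    - [-0.5, 0, 0]
    - [-0.5, 0, 0]
    - [0, 0, 0]
    - [0, 0, 0]
  turn:
    - [0, 0, 0]
    - [0, 0, 0]
    - [0, 0, 0]
    - [0, 0, 0]
    - [0, 0, 0]
    - [0, 0, 0]
    - [0, 0, 0]
    - [0, 0, 0]
    - [0, 0, 0]
    - [0, 0, 0]
  hand: [0.47, 0.47, 0.47, 0.47, 0.8, 1, 1, 1, 1, 1]

```text
time_s: 14.25
position: [0.5005, -0.0042, 0.2407]
tool_rot: [[0.965, 0.264, 0.0], [0.264, -0.965, 0.0], [0.0, -0.0, -1.0]]
ft_force: [0.2, -0.2, 0.5]
grip_width: 0.0854
gripper_force: 0.0
```

Run:
```python
from h import *
go((0.5,0,0.1))
im=get_image("wrist")
for b in blobs(orange(im),200)[:3]:
    q=cv2.approxPolyDP(b,4,True)[:,0];print(cv2.contourArea(b),q.tolist())
    for z in(.008,.044):print(z,cast("wrist",q,z).round(3)[:,:2].tolist())
a=cv2.resize(im[30:330,90:420],(440,400));
o=[a]
im=get_image("side");u,v=235,225;o.append(cv2.resize(im[v-50:v+50,u-45:u+45],(360,400),interpolation=cv2.INTER_CUBIC))
cv2.imwrite("pics/c5.png",np.hstack(o))
```

```text
now [ 0.5005 -0.0042  0.2407] yaw 15.29 w 0.0854 t 14.2 | offset [ 0.02 -0.1   3.52] turn z -0.0
4069.0 [[288, 59], [284, 174], [318, 176], [321, 62]]
0.008 [[0.639, -0.011], [0.486, -0.05], [0.496, -0.098], [0.649, -0.055]]
0.044 [[0.633, -0.009], [0.494, -0.044], [0.503, -0.087], [0.642, -0.049]]
1620.0 [[232, 188], [182, 235], [181, 241], [195, 254], [246, 203]]
0.008 [[0.447, 0.015], [0.353, 0.072], [0.343, 0.071], [0.326, 0.046], [0.43, -0.01]]
0.044 [[0.458, 0.015], [0.373, 0.067], [0.364, 0.067], [0.349, 0.043], [0.443, -0.007]]
1312.0 [[421, 6], [380, 45], [394, 60], [403, 59], [433, 21]]
0.008 [[0.793, -0.179], [0.703, -0.129], [0.691, -0.156], [0.698, -0.169], [0.779, -0.204]]
0.044 [[0.774, -0.161], [0.692, -0.116], [0.68, -0.14], [0.687, -0.153], [0.761, -0.184]]
```

View pics/c5.png

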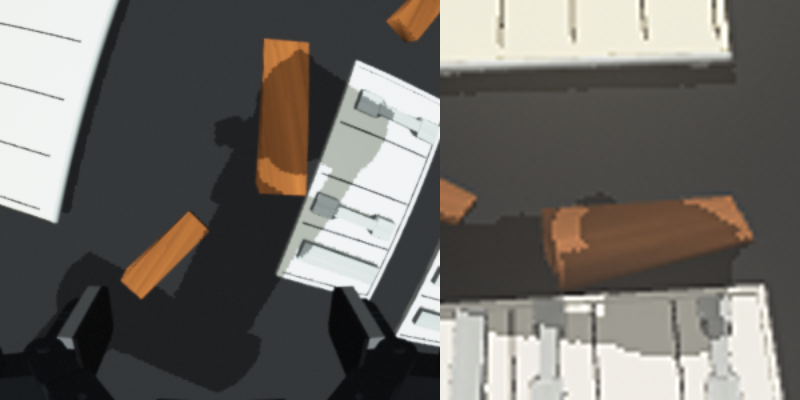

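The wedge is flat again: thin-end mid (0.644,−0.033), thick-end mid (0.4985,−0.0655), length 0.149 and yaw 12.6°. The adaptive fingers need contact near the pad centre, so I'll go in deep (TCP ≈ 1 mm) with a 20–25 N grip at mid-length, where the outer finger clears the tray.

>>> drive_tool:
  offset:
    - [0.56, 0.74, 0.5]
    - [0.56, 0.74, 0.9]
    - [0, 0, 1]
    - [0, 0, 1]
    - [0, 0, 1]
    - [0, 0, 0.8]
    - [0, 0, 0.5]
    - [0, 0, 0.25]
    - [0, 0, 0]
    - [0, 0, 0]
  turn:
    - [0, 0, 0.45]
    - [0, 0, 0]
    - [0, 0, 0]
    - [0, 0, 0]
    - [0, 0, 0]
    - [0, 0, 0]
    - [0, 0, 0]
    - [0, 0, 0]
    - [0, 0, 0]
    - [0, 0, 0]
  hand: [0.68, 0.68, 0.68, 0.68, 0.68, 0.68, 0.68, 0.68, 0.68, 0.68]
  newtons: 25

```text
time_s: 15.6
position: [0.5584, -0.0514, 0.0036]
tool_rot: [[0.976, 0.218, 0.001], [0.218, -0.976, -0.0], [0.001, 0.001, -1.0]]
ft_force: [0.2, -1.4, 0.3]
grip_width: 0.0583
gripper_force: 0.0
```

>>> drive_tool:
  offset:
    - [0, 0, 0]
    - [0, 0, 0]
    - [0, 0, 0]
    - [0, 0, 0]
    - [0, 0, 0]
    - [0, 0, 0]
    - [0, 0, 0]
    - [0, 0, 0]
    - [0, 0, 0]
    - [0, 0, 0]
  turn:
    - [0, 0, 0]
    - [0, 0, 0]
    - [0, 0, 0]
    - [0, 0, 0]
    - [0, 0, 0]
    - [0, 0, 0]
    - [0, 0, 0]
    - [0, 0, 0]
    - [0, 0, 0]
    - [0, 0, 0]
  hand: [0.3, 0.3, 0.3, 0.3, 0.3, 0.3, 0.3, 0.3, 0.3, 0.3]

```text
time_s: 16.85
position: [0.5584, -0.0515, 0.0041]
tool_rot: [[0.976, 0.218, 0.002], [0.218, -0.976, -0.001], [0.002, 0.001, -1.0]]
ft_force: [-0.6, -0.7, 5.5]
grip_width: 0.0397
gripper_force: 24.4
```

>>> drive_tool:
  offset:
    - [0.05, -0.24, 0]
    - [0.05, -0.24, 0]
    - [0.05, -0.24, 0]
    - [0.05, -0.24, 0]
    - [0.05, -0.24, 0]
    - [0.05, -0.24, 0]
    - [0, 0, 0]
    - [0, 0, 0]
    - [0, 0, 0]
    - [0, 0, 0]
  turn:
    - [0, 0, 0]
    - [0, 0, 0]
    - [0, 0, 0]
    - [0, 0, 0]
    - [0, 0, 0]
    - [0, 0, 0]
    - [0, 0, 0]
    - [0, 0, 0]
    - [0, 0, 0]
    - [0, 0, 0]
  hand: [0.3, 0.3, 0.3, 0.3, 0.3, 0.3, 0.3, 0.3, 0.3, 0.3]

```text
time_s: 18.1
position: [0.558, 0.0074, 0.004]
tool_rot: [[0.976, 0.218, 0.003], [0.218, -0.976, 0.0], [0.003, 0.001, -1.0]]
ft_force: [0.6, 3.0, 9.0]
grip_width: 0.0253
gripper_force: 4.3
```

Run:
```python
from h import *
go((0.5,0,0.1));s=observe();print(s['gripper_force'],s['ft_force'])
im=get_image("wrist");cv2.imwrite("pics/w6.png",im)
for b in blobs(orange(im),200)[:2]:
    q=cv2.approxPolyDP(b,4,True)[:,0];print(cv2.contourArea(b),q.tolist())
    for z in(.008,.044):print(z,cast("wrist",q,z).round(3)[:,:2].tolist())
```

```text
now [0.558  0.0074 0.004 ] yaw 12.57 w 0.0253 t 18.1 | offset [-1.46 -0.13 -2.4 ] turn z -0.0
4.259258732199669 [0.57230263 2.95327751 8.95574879]
14830.0 [[377, 105], [298, 101], [255, 333], [288, 328], [277, 266], [280, 233], [292, 233], [295, 242], [308, 248], [323, 279], [339, 282], [356, 273]]
0.008 [[0.648, -0.044], [0.638, 0.001], [0.473, -0.011], [0.483, -0.034], [0.536, -0.012], [0.559, -0.008], [0.561, -0.015], [0.555, -0.019], [0.553, -0.028], [0.531, -0.045], [0.531, -0.058], [0.54, -0.067]]
0.044 [[0.645, -0.029], [0.637, 0.006], [0.508, -0.004], [0.516, -0.022], [0.557, -0.004], [0.576, -0.001], [0.577, -0.007], [0.572, -0.009], [0.57, -0.017], [0.554, -0.03], [0.553, -0.04], [0.56, -0.047]]
646.0 [[511, 39], [491, 69], [511, 98]]
0.008 [[0.735, -0.142], [0.703, -0.125], [0.691, -0.152]]
0.044 [[0.712, -0.106], [0.687, -0.092], [0.679, -0.113]]
```

>>> drive_tool:
  offset:
    - [0, 0, -0.5]
    - [0, 0, -1]
    - [0, 0, -1]
    - [0, 0, -1]
    - [0, 0, -1]
    - [0, 0, -1]
    - [0, 0, -0.5]
    - [0, 0, 0]
    - [0, 0, 0]
    - [0, 0, 0]
  turn:
    - [0, 0, 0]
    - [0, 0, 0]
    - [0, 0, 0]
    - [0, 0, 0]
    - [0, 0, 0]
    - [0, 0, 0]
    - [0, 0, 0]
    - [0, 0, 0]
    - [0, 0, 0]
    - [0, 0, 0]
  hand: [0.3, 0.3, 0.5, 0.8, 1, 1, 1, 1, 1, 1]

```text
time_s: 19.4
position: [0.5566, 0.0075, 0.2416]
tool_rot: [[0.976, 0.218, -0.002], [0.218, -0.976, 0.0], [-0.002, -0.001, -1.0]]
ft_force: [1.2, -0.8, -0.6]
grip_width: 0.0853
gripper_force: 0.0
```

```bash
cat >> h.py <<'E'
def wedge(im=None):
    im=get_image("wrist") if im is None else im
    for b in blobs(orange(im),200)[:1]:
        q=cv2.approxPolyDP(b,4,True)[:,0];print(cv2.contourArea(b),q.tolist())
        for z in(.008,.044):print(z,cast("wrist",q,z).round(3)[:,:2].tolist())
E
python3 - <<'E'
from h import *
go((0.5,0,0.1));wedge()
E
```

```text
now [0.5566 0.0075 0.2416] yaw 12.57 w 0.0853 t 19.4 | offset [-1.42 -0.12  3.54] turn z -0.0
3883.0 [[278, 98], [279, 213], [312, 213], [311, 100]]
0.008 [[0.639, -0.005], [0.48, -0.045], [0.491, -0.093], [0.648, -0.049]]
0.044 [[0.639, -0.002], [0.494, -0.039], [0.503, -0.082], [0.646, -0.042]]
```

>>> drive_tool:
  offset:
    - [-0.72, 0.66, 0.5]
    - [-0.72, 0.66, 0.9]
    - [0, 0, 1]
    - [0, 0, 1]
    - [0, 0, 1]
    - [0, 0, 0.8]
    - [0, 0, 0.5]
    - [0, 0, 0.3]
    - [0, 0, 0.1]
    - [0, 0, 0]
  turn:
    - [0, 0, 0]
    - [0, 0, 0]
    - [0, 0, 0]
    - [0, 0, 0]
    - [0, 0, 0]
    - [0, 0, 0]
    - [0, 0, 0]
    - [0, 0, 0]
    - [0, 0, 0]
    - [0, 0, 0]
  hand: [0.66, 0.66, 0.66, 0.66, 0.66, 0.66, 0.66, 0.66, 0.66, 0.66]
  newtons: 25

```text
time_s: 20.7
position: [0.5124, -0.0566, -0.0009]
tool_rot: [[0.976, 0.218, 0.0], [0.218, -0.976, -0.0], [0.0, 0.0, -1.0]]
ft_force: [0.3, -0.4, 0.6]
grip_width: 0.0566
gripper_force: 0.0
```

>>> drive_tool:
  offset:
    - [0, 0, 0]
    - [0, 0, 0]
    - [0, 0, 0]
    - [0, 0, 0]
    - [0, 0, 0]
    - [0, 0, 0]
    - [0, 0, 0]
    - [0, 0, 0]
    - [0, 0, 0]
    - [0, 0, 0]
  turn:
    - [0, 0, 0]
    - [0, 0, 0]
    - [0, 0, 0]
    - [0, 0, 0]
    - [0, 0, 0]
    - [0, 0, 0]
    - [0, 0, 0]
    - [0, 0, 0]
    - [0, 0, 0]
    - [0, 0, 0]
  hand: [0.3, 0.3, 0.3, 0.3, 0.3, 0.3, 0.3, 0.3, 0.3, 0.3]

```text
time_s: 21.95
position: [0.5126, -0.0566, -0.0004]
tool_rot: [[0.976, 0.218, 0.001], [0.218, -0.976, -0.0], [0.001, 0.001, -1.0]]
ft_force: [-1.9, 0.2, 6.0]
grip_width: 0.0444
gripper_force: 26.5
```

Width 44.4 mm means full parallel contact. Lifting gently.

>>> drive_tool:
  offset:
    - [0, 0, 0]
    - [0, 0, -0.1]
    - [0, 0, -0.2]
    - [0, 0, -0.4]
    - [0, 0, -0.4]
    - [0, 0, -0.4]
    - [0, 0, 0]
    - [0, 0, 0]
    - [0, 0, 0]
    - [0, 0, 0]
  turn:
    - [0, 0, 0]
    - [0, 0, 0]
    - [0, 0, 0]
    - [0, 0, 0]
    - [0, 0, 0]
    - [0, 0, 0]
    - [0, 0, 0]
    - [0, 0, 0]
    - [0, 0, 0]
    - [0, 0, 0]
  hand: [0.3, 0.3, 0.3, 0.3, 0.3, 0.3, 0.3, 0.3, 0.3, 0.3]
  newtons: 40

```text
time_s: 23.2
position: [0.512, -0.0564, 0.0584]
tool_rot: [[0.976, 0.218, -0.001], [0.218, -0.976, 0.0], [-0.001, -0.001, -1.0]]
ft_force: [-0.0, -0.9, -2.5]
grip_width: 0.0441
gripper_force: 41.3
```

Run:
```python
from h import *
go((0.5,0,0.1));wedge()
```

```text
now [ 0.512  -0.0564  0.0584] yaw 12.58 w 0.0441 t 23.2 | offset [ 0.01 -1.44 -1.04] turn z -0.0
26193.5 [[213, 0], [208, 129], [212, 289], [299, 289], [302, 121], [297, 0]]
0.008 [[0.655, 0.007], [0.559, -0.01], [0.42, -0.037], [0.437, -0.114], [0.58, -0.077], [0.669, -0.053]]
0.044 [[0.644, -0.001], [0.564, -0.015], [0.447, -0.037], [0.462, -0.102], [0.581, -0.071], [0.655, -0.051]]
```

>>> drive_tool:
  offset:
    - [0.22, -0.37, 0]
    - [0.22, -0.37, 0]
    - [0, 0, 0]
    - [0, 0, 0]
    - [0, 0, 0]
    - [0, 0, 0]
    - [0, 0, 0]
    - [0, 0, 0]
    - [0, 0, 0]
    - [0, 0, 0]
  turn:
    - [0, 0, 0]
    - [0, 0, 0]
    - [0, 0, -0.9]
    - [0, 0, -0.9]
    - [0, 0, -0.9]
    - [0, 0, -0.9]
    - [0, 0, -0.9]
    - [0, 0, -0.9]
    - [0, 0, -0.9]
    - [0, 0, -0.9]
  hand: [0.3, 0.3, 0.3, 0.3, 0.3, 0.3, 0.3, 0.3, 0.3, 0.3]

```text
time_s: 24.5
position: [0.5232, -0.0226, 0.0588]
tool_rot: [[0.559, 0.829, 0.0], [0.829, -0.559, 0.0], [0.0, 0.0, -1.0]]
ft_force: [-0.8, 0.3, -1.3]
grip_width: 0.0439
gripper_force: 41.3
```

>>> drive_tool:
  offset:
    - [0, 0, 0]
    - [0, 0, 0]
    - [0, 0, 0]
    - [0, 0, 0]
    - [0, 0, 0]
    - [0, 0, 0]
    - [0, 0, 0]
    - [0, 0, 0]
    - [0, 0, 0]
    - [0, 0, 0]
  turn:
    - [0, 0, -0.9]
    - [0, 0, -0.9]
    - [0, 0, -0.9]
    - [0, 0, -0.9]
    - [0, 0, -0.9]
    - [0, 0, -0.6]
    - [0, 0, 0]
    - [0, 0, 0]
    - [0, 0, 0]
    - [0, 0, 0]
  hand: [0.3, 0.3, 0.3, 0.3, 0.3, 0.3, 0.3, 0.3, 0.3, 0.3]

```text
time_s: 25.75
position: [0.523, -0.0237, 0.0588]
tool_rot: [[0.064, 0.998, 0.0], [0.998, -0.064, -0.0], [0.0, 0.0, -1.0]]
ft_force: [-0.7, -0.1, -0.6]
grip_width: 0.0443
gripper_force: 41.3
```

Run:
```python
from h import *
go((.523,-.024,.001),86.4)
im=get_image("wrist");cv2.imwrite("pics/w7.png",im);wedge(im)
```

```text
now [ 0.523  -0.0237  0.0588] yaw 86.36 w 0.0443 t 25.8 | offset [-0.01  0.    1.45] turn z -0.01
12665.0 [[213, 0], [208, 138], [211, 288], [299, 288], [302, 149], [301, 200], [275, 203], [250, 193], [231, 77], [224, 78], [230, 114], [224, 111], [217, 68], [222, 69], [216, 65], [222, 58], [231, 64], [221, 0]]
0.008 [[0.501, 0.133], [0.49, 0.028], [0.476, -0.105], [0.556, -0.11], [0.559, 0.015], [0.558, -0.025], [0.537, -0.027], [0.518, -0.017], [0.51, 0.072], [0.505, 0.071], [0.508, 0.044], [0.504, 0.047], [0.501, 0.079], [0.504, 0.078], [0.5, 0.082], [0.505, 0.086], [0.511, 0.081], [0.507, 0.132]]
0.044 [[0.505, 0.12], [0.496, 0.032], [0.485, -0.079], [0.551, -0.083], [0.554, 0.022], [0.553, -0.012], [0.535, -0.013], [0.52, -0.005], [0.513, 0.069], [0.509, 0.069], [0.511, 0.046], [0.507, 0.048], [0.505, 0.075], [0.508, 0.074], [0.505, 0.077], [0.509, 0.081], [0.514, 0.077], [0.51, 0.119]]
```

View pics/w7.png

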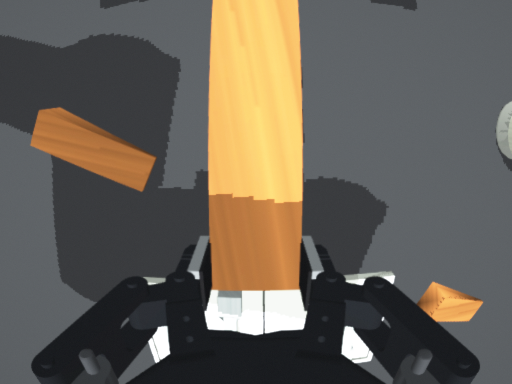

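The wedge is held straight, spanning cols 210–300 and pointing at the plate. Lowering it to the bench.

>>> drive_tool:
  offset:
    - [0, 0, 0.4]
    - [0, 0, 0.4]
    - [0, 0, 0.3]
    - [0, 0, 0.2]
    - [0, 0, 0.1]
    - [0, 0, 0.05]
    - [0, 0, 0]
    - [0, 0, 0]
    - [0, 0, 0]
    - [0, 0, 0]
  turn:
    - [0, 0, 0]
    - [0, 0, 0]
    - [0, 0, 0]
    - [0, 0, 0]
    - [0, 0, 0]
    - [0, 0, 0]
    - [0, 0, 0]
    - [0, 0, 0]
    - [0, 0, 0]
    - [0, 0, 0]
  hand: [0.3, 0.3, 0.3, 0.3, 0.3, 0.3, 0.3, 0.3, 0.3, 0.3]

```text
time_s: 27.05
position: [0.523, -0.0238, 0.0009]
tool_rot: [[0.063, 0.998, 0.0], [0.998, -0.063, -0.0], [-0.0, 0.0, -1.0]]
ft_force: [0.5, -0.3, -0.8]
grip_width: 0.044
gripper_force: 41.3
```

>>> drive_tool:
  offset:
    - [0.25, 0, 0]
    - [0.25, 0, 0]
    - [0.25, 0, 0]
    - [0.25, 0, 0]
    - [0.25, 0, 0]
    - [0.25, 0, 0]
    - [0.25, 0, 0]
    - [0, 0, 0]
    - [0, 0, 0]
    - [0, 0, 0]
  turn:
    - [0, 0, 0]
    - [0, 0, 0]
    - [0, 0, 0]
    - [0, 0, 0]
    - [0, 0, 0]
    - [0, 0, 0]
    - [0, 0, 0]
    - [0, 0, 0]
    - [0, 0, 0]
    - [0, 0, 0]
  hand: [0.3, 0.3, 0.3, 0.3, 0.3, 0.3, 0.3, 0.3, 0.3, 0.3]

```text
time_s: 28.3
position: [0.5274, 0.0458, 0.0008]
tool_rot: [[0.064, 0.998, 0.0], [0.998, -0.064, -0.0], [-0.0, 0.0, -1.0]]
ft_force: [0.6, -0.5, -1.8]
grip_width: 0.0438
gripper_force: 41.3
```

>>> drive_tool:
  offset:
    - [0.1, 0, 0.02]
    - [0.1, 0, 0]
    - [0.1, 0, 0]
    - [0.1, 0, 0]
    - [0, 0, 0]
    - [0, 0, 0]
    - [0, 0, 0]
    - [0, 0, 0]
    - [0, 0, 0]
    - [0, 0, 0]
  turn:
    - [0, 0, 0]
    - [0, 0, 0]
    - [0, 0, 0]
    - [0, 0, 0]
    - [0, 0, 0]
    - [0, 0, 0]
    - [0, 0, 0]
    - [0, 0, 0]
    - [0, 0, 0]
    - [0, 0, 0]
  hand: [0.3, 0.3, 0.3, 0.3, 0.3, 0.3, 0.3, 0.3, 0.3, 0.3]

```text
time_s: 29.55
position: [0.5286, 0.0612, 0.0]
tool_rot: [[0.063, 0.998, 0.0], [0.998, -0.063, -0.002], [-0.002, 0.0, -1.0]]
ft_force: [0.2, -6.1, -1.9]
grip_width: 0.0442
gripper_force: 41.3
```

>>> drive_tool:
  offset:
    - [0.15, 0, 0]
    - [0.15, 0, 0]
    - [0.15, 0, 0]
    - [0.15, 0, 0]
    - [0.15, 0, 0]
    - [0, 0, 0]
    - [0, 0, 0]
    - [0, 0, 0]
    - [0, 0, 0]
    - [0, 0, 0]
  turn:
    - [0, 0, 0]
    - [0, 0, 0]
    - [0, 0, 0]
    - [0, 0, 0]
    - [0, 0, 0]
    - [0, 0, 0]
    - [0, 0, 0]
    - [0, 0, 0]
    - [0, 0, 0]
    - [0, 0, 0]
  hand: [0.3, 0.3, 0.3, 0.3, 0.3, 0.3, 0.3, 0.3, 0.3, 0.3]

```text
time_s: 30.8
position: [0.5303, 0.0917, -0.0001]
tool_rot: [[0.063, 0.998, -0.0], [0.998, -0.063, -0.0], [-0.0, -0.0, -1.0]]
ft_force: [-0.7, -5.6, -4.0]
grip_width: 0.0442
gripper_force: 41.2
```

Run:
```python
from h import *
go((.531,.105,0),86.4)
im=get_image("wrist");cv2.imwrite("pics/w8.png",im)
for n in("scene","side"):cv2.imwrite(f"pics/{n}8.png",get_image(n))
```

```text
now [ 5.303e-01  9.170e-02 -1.000e-04] yaw 86.38 w 0.0442 t 30.8 | offset [ 0.33 -0.   -0.  ] turn z -0.0
```

View pics/w8.png

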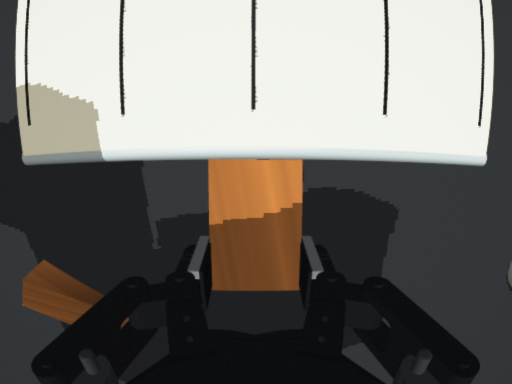

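Run:
```python
from h import *
im=cv2.imread("pics/w8.png");c=camera_info("wrist")
hsv=cv2.cvtColor(im,cv2.COLOR_BGR2HSV)
print([ (r,hsv[r,256].tolist()) for r in range(146,166,2)])
print(cast("wrist",[[256,157],[256,160]],.028,c).round(4).tolist(), cast("wrist",[[212,291],[299,291]],.044,c).round(4).tolist(), cast("wrist",[[253,60],[253,108],[122,112],[386,112]],.038,c).round(4).tolist())
# front edge line in scene/side before/after
for n in("scene","side"):
    for k in(0,8):
        im=cv2.imread(f"pics/{n}{k}.png");g=cv2.cvtColor(im,cv2.COLOR_BGR2GRAY).astype(float);out=[]
        # sample near free-edge corners: rows of strong drop along projected vertical
        for x in(.44,.64):
            u,v=proj(n,[x,.148-.063*(x-.534),.03])[0]
            col=cv2.remap(g.astype(np.float32),np.full((25,1),u,np.float32),(v-12+np.arange(25)).astype(np.float32)[:,None],cv2.INTER_LINEAR)[:,0]
            t=100;i=np.where((col[:-1]>t)&(col[1:]<=t))[0]
            out.append([round(v-12+j+(col[j]-t)/(col[j]-col[j+1]),2) for j in i])
        print(n,k,out)
    for x in(.44,.64):
        print(np.round(proj(n,[[x,.148-.063*(x-.534),.018],[x,.148-.063*(x-.534),.03]])[:,1],2))
```

```text
[(146, [34, 8, 242]), (148, [85, 6, 240]), (150, [81, 8, 234]), (152, [85, 12, 226]), (154, [88, 15, 210]), (156, [83, 18, 182]), (158, [23, 8, 134]), (160, [14, 169, 201]), (162, [14, 172, 203]), (164, [14, 171, 204])]
[[0.5327, 0.1423, 0.028], [0.5326, 0.1408, 0.028]] [[0.5058, 0.0776, 0.044], [0.5507, 0.0747, 0.044]] [[0.5342, 0.1871, 0.038], [0.5329, 0.1661, 0.038], [0.4725, 0.1706, 0.038], [0.5939, 0.1628, 0.038]]
scene 0 [[np.float64(162.75)], [np.float64(197.53)]]
scene 8 [[], [np.float64(195.65)]]
[162.91 160.38]
[197.31 194.87]
side 0 [[np.float64(192.58)], [np.float64(190.93)]]
side 8 [[np.float64(190.21)], [np.float64(188.72)]]
[192.   189.17]
[189.81 186.98]
```

Two independent measures agree that the edge is about 2.7 mm short of level: the wedge insertion from the wrist view and the pixel rise in scene and side. That calls for about 11 mm more push.

>>> drive_tool:
  offset:
    - [0.1, 0, 0]
    - [0.1, 0, 0]
    - [0.08, 0, 0]
    - [0, 0, 0]
    - [0, 0, 0]
    - [0, 0, 0]
    - [0, 0, 0]
    - [0, 0, 0]
    - [0, 0, 0]
    - [0, 0, 0]
  turn:
    - [0, 0, 0]
    - [0, 0, 0]
    - [0, 0, 0]
    - [0, 0, 0]
    - [0, 0, 0]
    - [0, 0, 0]
    - [0, 0, 0]
    - [0, 0, 0]
    - [0, 0, 0]
    - [0, 0, 0]
  hand: [0.3, 0.3, 0.3, 0.3, 0.3, 0.3, 0.3, 0.3, 0.3, 0.3]

```text
time_s: 32.2
position: [0.5308, 0.103, -0.0001]
tool_rot: [[0.063, 0.998, -0.0], [0.998, -0.063, -0.0], [-0.0, -0.0, -1.0]]
ft_force: [-0.6, -3.6, -3.9]
grip_width: 0.0441
gripper_force: 41.2
```

>>> drive_tool:
  offset:
    - [0, 0, 0]
    - [0, 0, 0]
    - [0, 0, 0]
    - [0, 0, -0.4]
    - [0, 0, -0.8]
    - [-0.5, 0, -1]
    - [-1, 0, -1]
    - [-1, 0, -1]
    - [-1, 0, 0]
    - [0, 0, 0]
  turn:
    - [0, 0, 0]
    - [0, 0, 0]
    - [0, 0, 0]
    - [0, 0, 0]
    - [0, 0, 0]
    - [0, 0, 0]
    - [0, 0, 0]
    - [0, 0, 0]
    - [0, 0, 0]
    - [0, 0, 0]
  hand: [0.65, 0.65, 0.65, 0.65, 0.65, 0.65, 0.65, 0.65, 0.65, 0.65]

```text
time_s: 33.45
position: [0.5221, -0.0384, 0.1684]
tool_rot: [[0.066, 0.998, 0.001], [0.998, -0.066, -0.0], [-0.0, 0.001, -1.0]]
ft_force: [-0.8, 0.1, -1.1]
grip_width: 0.0556
gripper_force: 0.0
```

```bash
cat >> h.py <<'E'
def level():
    for n in("scene","side"):
        im=get_image(n);cv2.imwrite(f"pics/{n}_l.png",im);out=[]
        for x in(.44,.64):
            P=[x,.148-.063*(x-.534)];u,v=proj(n,P+[.03])[0];r=[]
            for I in(cv2.imread(f"pics/{n}0.png"),im):
                g=cv2.cvtColor(I,cv2.COLOR_BGR2GRAY).astype(np.float32)
                col=cv2.remap(g,np.full((25,1),u,np.float32),(v-12+np.arange(25)).astype(np.float32)[:,None],cv2.INTER_LINEAR)[:,0]
                i=np.where((col[:-1]>100)&(col[1:]<=100))[0];r.append(v-12+i[0]+(col[i[0]]-100)/(col[i[0]]-col[i[0]+1]) if len(i) else np.nan)
            k=(proj(n,P+[.018])[0,1]-v)/12;out.append(round((r[0]-r[1])/k,2))
        print(n,'edge rise mm',out)
E
python3 - <<'E'
from h import *
go((.5225,-.165,.2),87.5);level()
im=get_image("wrist");cv2.imwrite("pics/w9.png",im)
E
```

```text
now [ 0.5221 -0.0384  0.1684] yaw 86.19 w 0.0556 t 33.5 | offset [-3.16  0.15 -0.79] turn z -0.22
scene edge rise mm [np.float64(11.41), np.float64(12.2)]
side edge rise mm [np.float64(12.66), np.float64(10.04)]
```

The plate looks level within about 1 mm at the edge. Now a look at both trays from above.

>>> drive_tool:
  offset:
    - [-0.81, -0.07, -0.4]
    - [-0.81, -0.07, -0.4]
    - [-0.81, -0.07, -0.4]
    - [-0.81, -0.07, -0.4]
    - [-0.81, -0.07, -0.4]
    - [0, 0, 0]
    - [0, 0, 0]
    - [0, 0, 0]
    - [0, 0, 0]
    - [0, 0, 0]
  turn:
    - [0, 0, -0.22]
    - [0, 0, 0]
    - [0, 0, 0]
    - [0, 0, 0]
    - [0, 0, 0]
    - [0, 0, 0]
    - [0, 0, 0]
    - [0, 0, 0]
    - [0, 0, 0]
    - [0, 0, 0]
  hand: [0.5, 0.5, 0.5, 0.5, 0.5, 0.5, 0.5, 0.5, 0.5, 0.5]

```text
time_s: 34.85
position: [0.501, -0.1973, 0.2479]
tool_rot: [[0.04, 0.999, -0.0], [0.999, -0.04, 0.0], [0.0, -0.0, -1.0]]
ft_force: [0.4, -0.2, -0.6]
grip_width: 0.0425
gripper_force: 0.0
```

Run:
```python
from h import *
go((.5225,-.165,.1),87.5)
im=get_image("wrist");cv2.imwrite("pics/w10.png",im)
```

```text
now [ 0.501  -0.1973  0.2479] yaw 87.73 w 0.0425 t 34.9 | offset [0.83 0.5  3.7 ] turn z 0.04
```

View pics/w10.png

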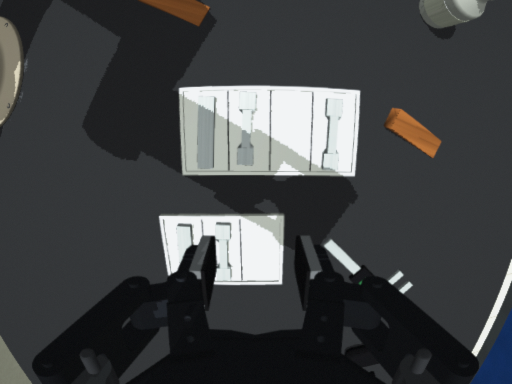

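The wrist view shows these items:
- **Batch tray:** plain bar at (206,132), waisted bars at (247,128) and (332,133).
- **Stock tray:** plain bar at (185,~250), spare at (223,252), and the right place (262,250) empty.

I'll convert these and start with the odd bar.

Run:
```python
from h import *
P={'odd':[(207,96),(205,168)],'b1':[(248,92),(246,165)],'b2':[(335,97),(330,169)],'spare':[(223,224),(223,280)]}
for k,v in P.items():
    a,b=cast("wrist",v,.017);m=(a+b)/2;d=a-b;print(k,m[:2].round(4),'L',np.hypot(*d[:2]).round(4),'yaw',np.degrees(np.arctan2(d[1],d[0])).round(1));
    go((*m[:2],.05),np.degrees(np.arctan2(d[1],d[0])))
q=[(160,214),(284,214),(284,285),(168,285)];print(cast("wrist",q,.009)[:,:2].round(3).tolist())
q=[(180,88),(358,91),(356,176),(182,176)];print(cast("wrist",q,.009)[:,:2].round(3).tolist())
```

```text
odd [ 0.4343 -0.1616] L 0.0993 yaw 84.4
now [ 0.5009 -0.1975  0.248 ] yaw 87.72 w 0.0428 t 34.9 | offset [ 0.73 -1.75  4.95] turn z 0.56
b1 [ 0.4903 -0.1597] L 0.0995 yaw 85.9
now [ 0.5009 -0.1975  0.248 ] yaw 87.72 w 0.0428 t 34.9 | offset [ 0.92 -0.33  4.95] turn z 0.31
b2 [ 0.6077 -0.1688] L 0.1008 yaw 86.3
now [ 0.5009 -0.1975  0.248 ] yaw 87.72 w 0.0428 t 34.9 | offset [0.89 2.62 4.95] turn z 0.23
spare [ 0.444  -0.3466] L 0.1006 yaw 85.0
now [ 0.5009 -0.1975  0.248 ] yaw 87.72 w 0.0428 t 34.9 | offset [-3.84 -1.09  4.95] turn z 0.46
[[0.351, -0.281], [0.539, -0.287], [0.539, -0.417], [0.341, -0.414]]
[[0.401, -0.098], [0.647, -0.109], [0.647, -0.233], [0.393, -0.223]]
```

>>> drive_tool:
  offset:
    - [0.36, -0.87, 0.5]
    - [0.37, -0.88, 0.87]
    - [0, 0, 1]
    - [0, 0, 1]
    - [0, 0, 1]
    - [0, 0, 0.8]
    - [0, 0, 0.5]
    - [0, 0, 0.25]
    - [0, 0, 0.15]
    - [0, 0, 0]
  turn:
    - [0, 0, 0.3]
    - [0, 0, 0]
    - [0, 0, 0]
    - [0, 0, 0]
    - [0, 0, 0]
    - [0, 0, 0]
    - [0, 0, 0]
    - [0, 0, 0]
    - [0, 0, 0]
    - [0, 0, 0]
  hand: [0.5, 0.5, 0.5, 0.5, 0.5, 0.5, 0.5, 0.5, 0.5, 0.5]
  newtons: 30

```text
time_s: 36.15
position: [0.4328, -0.1648, 0.0054]
tool_rot: [[0.072, 0.997, 0.0], [0.997, -0.072, -0.0], [-0.0, 0.0, -1.0]]
ft_force: [-0.2, -0.9, 0.3]
grip_width: 0.0427
gripper_force: 0.0
```

>>> drive_tool:
  offset:
    - [0, 0, 0]
    - [0, 0, 0]
    - [0, 0, 0]
    - [0, 0, 0]
    - [0, 0, 0]
    - [0, 0, 0]
    - [0, 0, -0.1]
    - [0, 0, -0.2]
    - [0, 0, -0.3]
    - [0, 0, 0]
  turn:
    - [0, 0, 0]
    - [0, 0, 0]
    - [0, 0, 0]
    - [0, 0, 0]
    - [0, 0, 0]
    - [0, 0, 0]
    - [0, 0, 0]
    - [0, 0, 0]
    - [0, 0, 0]
    - [0, 0, 0]
  hand: [0, 0, 0, 0, 0, 0, 0, 0, 0, 0]

```text
time_s: 37.4
position: [0.4332, -0.165, 0.0304]
tool_rot: [[0.071, 0.997, 0.002], [0.997, -0.071, -0.001], [-0.001, 0.002, -1.0]]
ft_force: [0.9, -0.3, -0.2]
grip_width: -0.0003
gripper_force: 0.0
```

>>> drive_tool:
  offset:
    - [0, 0, -1]
    - [0, 0, -1]
    - [0, 0, -1]
    - [0, 0, -1]
    - [0, 0, 0]
    - [0, 0, 0]
    - [0, 0, 0]
    - [0, 0, 0]
    - [0, 0, 0]
    - [0, 0, 0]
  turn:
    - [0, 0, 0]
    - [0, 0, 0]
    - [0, 0, 0]
    - [0, 0, 0]
    - [0, 0, 0]
    - [0, 0, 0]
    - [0, 0, 0]
    - [0, 0, 0]
    - [0, 0, 0]
    - [0, 0, 0]
  hand: [0.4, 0.4, 0.4, 0.4, 0.4, 0.4, 0.4, 0.4, 0.4, 0.4]
  newtons: 20

```text
time_s: 38.65
position: [0.4327, -0.1647, 0.1891]
tool_rot: [[0.072, 0.997, -0.0], [0.997, -0.072, 0.0], [0.0, -0.0, -1.0]]
ft_force: [-0.3, 0.1, -0.3]
grip_width: 0.0343
gripper_force: 0.0
```

Run:
```python
from h import *
go((.4343,-.1616,.05),86)
im=get_image("wrist");cv2.imwrite("pics/w11.png",im)
g=cv2.cvtColor(im,cv2.COLOR_BGR2GRAY)
# bars are a bit darker/greener than tray: show tone along a few rows across tray
c=camera_info("wrist")
for y in(-.13,-.165,-.2):
    xs=np.arange(.40,.645,.006);uv=proj("wrist",np.c_[xs,np.full_like(xs,y)-.04*(xs-.52),np.full_like(xs,.012)],c)
    print(y,' '.join(f"{x*1000:.0f}:{cv2.getRectSubPix(g,(3,3),tuple(map(float,p))).mean():.0f}" for x,p in zip(xs,uv)))
```

```text
now [ 0.4327 -0.1647  0.1891] yaw 85.9 w 0.0343 t 38.6 | offset [0.08 0.04 3.48] turn z -0.02
-0.13 400:175 406:185 412:187 418:187 424:198 430:148 436:147 442:156 448:206 454:244 460:244 466:188 472:244 478:237 484:232 490:232 496:232 502:225 508:244 514:244 520:186 526:244 532:244 538:244 544:244 550:244 556:244 562:244 568:244 574:243 580:200 586:244 592:244 598:114 604:221 610:227 616:227 622:231 628:244 634:244 640:192
-0.165 400:179 406:187 412:186 418:186 424:153 430:150 436:146 442:146 448:185 454:185 460:176 466:176 472:184 478:183 484:123 490:144 496:177 502:243 508:244 514:244 520:171 526:244 532:244 538:244 544:244 550:244 556:244 562:244 568:244 574:228 580:237 586:244 592:244 598:191 604:145 610:226 616:234 622:244 628:244 634:243 640:201
-0.2 400:174 406:186 412:186 418:167 424:148 430:147 436:146 442:172 448:184 454:184 460:142 466:183 472:172 478:146 484:145 490:146 496:148 502:182 508:182 514:180 520:143 526:181 532:180 538:180 544:180 550:180 556:180 562:216 568:244 574:195 580:243 586:244 592:169 598:192 604:228 610:226 616:229 622:243 628:244 634:236 640:225
```

>>> drive_tool:
  offset:
    - [0.08, 0.04, 0.9]
    - [0, 0, 1]
    - [0, 0, 1]
    - [0, 0, 1]
    - [0, 0, 0.5]
    - [0, 0, 0.2]
    - [0, 0, 0.05]
    - [0, 0, 0]
    - [0, 0, 0]
    - [0, 0, 0]
  turn:
    - [0, 0, 0]
    - [0, 0, 0]
    - [0, 0, 0]
    - [0, 0, 0]
    - [0, 0, 0]
    - [0, 0, 0]
    - [0, 0, 0]
    - [0, 0, 0]
    - [0, 0, 0]
    - [0, 0, 0]
  hand: [0.4, 0.4, 0.4, 0.4, 0.4, 0.4, 0.4, 0.4, 0.4, 0.4]
  newtons: 20

```text
time_s: 39.95
position: [0.4347, -0.1617, 0.0036]
tool_rot: [[0.071, 0.997, 0.001], [0.997, -0.071, -0.0], [-0.0, 0.001, -1.0]]
ft_force: [1.1, -0.0, 0.5]
grip_width: 0.0346
gripper_force: 0.0
```

>>> drive_tool:
  offset:
    - [0, 0, 0]
    - [0, 0, 0]
    - [0, 0, 0]
    - [0, 0, 0]
    - [0, 0, 0]
    - [0, 0, 0]
    - [0, 0, 0]
    - [0, 0, 0]
    - [0, 0, 0]
    - [0, 0, 0]
  turn:
    - [0, 0, 0]
    - [0, 0, 0]
    - [0, 0, 0]
    - [0, 0, 0]
    - [0, 0, 0]
    - [0, 0, 0]
    - [0, 0, 0]
    - [0, 0, 0]
    - [0, 0, 0]
    - [0, 0, 0]
  hand: [0.15, 0.15, 0.15, 0.15, 0.15, 0.15, 0.15, 0.15, 0.15, 0.15]

```text
time_s: 41.2
position: [0.4345, -0.1616, 0.0032]
tool_rot: [[0.072, 0.997, 0.0], [0.997, -0.072, -0.0], [-0.0, 0.0, -1.0]]
ft_force: [-0.1, -0.3, -0.5]
grip_width: 0.0129
gripper_force: 0.0
```

Run:
```python
from h import *
s=observe();print(s['position'],s['grip_width'],s['q'])
im=get_image("wrist");a=cv2.resize(im[120:330,150:370],(420,400),interpolation=cv2.INTER_CUBIC)
im=get_image("side");u,v=proj("side",[.4345,-.1616,.01])[0].astype(int);print(u,v)
b=cv2.resize(im[v-40:v+40,u-38:u+38],(380,400),interpolation=cv2.INTER_CUBIC)
cv2.imwrite("pics/c12.png",np.hstack([a,b]))
```

```text
[ 0.43451154 -0.16164915  0.00324857] 0.012942416696224401 [-3.50888326e+01  2.91133370e+01  1.03739131e+02  1.60820645e-03
  4.71424298e+01 -3.09862581e+01]
196 266
```

View pics/c12.png

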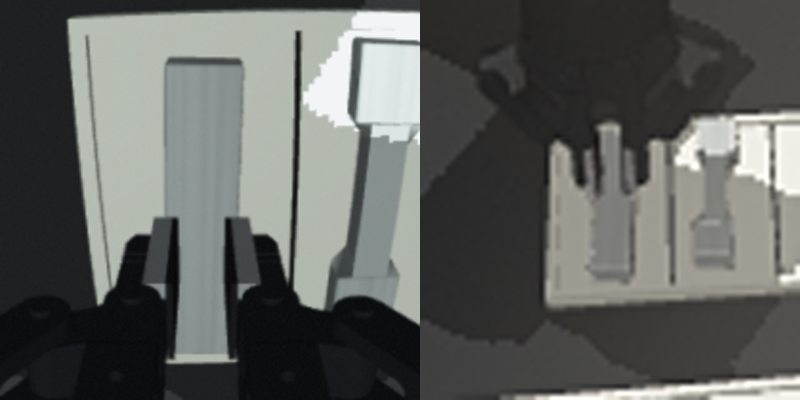

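The pads overlap the bar edges in the image, so the fingertips closed above the bar. The real tips sit about 15 mm behind the reported TCP. I'll open and go lower step by step, watching the force.

>>> drive_tool:
  offset:
    - [0, 0, -0.3]
    - [0, 0, 0]
    - [0, 0, 0]
    - [0, 0, 0]
    - [0, 0, 0.3]
    - [0, 0, 0.1]
    - [0, 0, 0.1]
    - [0, 0, 0]
    - [0, 0, 0]
    - [0, 0, 0]
  turn:
    - [0, 0, 0]
    - [0, 0, 0]
    - [0, 0, 0]
    - [0, 0, 0]
    - [0, 0, 0]
    - [0, 0, 0]
    - [0, 0, 0]
    - [0, 0, 0]
    - [0, 0, 0]
    - [0, 0, 0]
  hand: [0.45, 0.45, 0.45, 0.45, 0.45, 0.45, 0.45, 0.45, 0.45, 0.45]
  newtons: 20

```text
time_s: 42.55
position: [0.4346, -0.1617, -0.0046]
tool_rot: [[0.071, 0.997, 0.0], [0.997, -0.071, -0.0], [-0.0, 0.0, -1.0]]
ft_force: [-0.6, -0.2, -0.4]
grip_width: 0.0386
gripper_force: 0.0
```

>>> drive_tool:
  offset:
    - [0, 0, 0]
    - [0, 0, 0]
    - [0, 0, 0]
    - [0, 0, 0]
    - [0, 0, 0]
    - [0, 0, 0]
    - [0, 0, 0]
    - [0, 0, 0]
    - [0, 0, 0]
    - [0, 0, 0]
  turn:
    - [0, 0, 0]
    - [0, 0, 0]
    - [0, 0, 0]
    - [0, 0, 0]
    - [0, 0, 0]
    - [0, 0, 0]
    - [0, 0, 0]
    - [0, 0, 0]
    - [0, 0, 0]
    - [0, 0, 0]
  hand: [0.1, 0.1, 0.1, 0.1, 0.1, 0.1, 0.1, 0.1, 0.1, 0.1]

```text
time_s: 43.8
position: [0.4345, -0.1616, -0.0048]
tool_rot: [[0.072, 0.997, -0.0], [0.997, -0.072, 0.0], [0.0, -0.0, -1.0]]
ft_force: [0.4, -0.1, -0.1]
grip_width: 0.0086
gripper_force: 0.0
```

>>> drive_tool:
  offset:
    - [0, 0, 0.05]
    - [0, 0, 0.05]
    - [0, 0, 0]
    - [0, 0, 0]
    - [0, 0, 0]
    - [0, 0, 0]
    - [0, 0, 0]
    - [0, 0, 0]
    - [0, 0, 0]
    - [0, 0, 0]
  turn:
    - [0, 0, 0]
    - [0, 0, 0]
    - [0, 0, 0]
    - [0, 0, 0]
    - [0, 0, 0]
    - [0, 0, 0]
    - [0, 0, 0]
    - [0, 0, 0]
    - [0, 0, 0]
    - [0, 0, 0]
  hand: [0.1, 0.1, 0.1, 0.1, 0.1, 0.1, 0.1, 0.1, 0.1, 0.1]

```text
time_s: 45.05
position: [0.4346, -0.1617, -0.0073]
tool_rot: [[0.071, 0.997, 0.001], [0.997, -0.071, -0.001], [-0.001, 0.001, -1.0]]
ft_force: [-4.6, 3.1, 23.8]
grip_width: 0.0083
gripper_force: 12.2
```

Run:
```python
from h import *
im=get_image("wrist");cv2.imwrite("pics/w13.png",im)
s=observe();p=s['position'];print(p,s['ft_force'],s['joint_efforts'])
R=np.array(s['tool_rot'])
print(proj("wrist",[p-k*R[:,2]+11e-3*R[:,0] for k in(0,.005,.01,.015,.02)]).round(1).tolist())
g=cv2.cvtColor(im,cv2.COLOR_BGR2GRAY)
print([int(x) for x in g[215:262:2,243]],[int(x) for x in g[215:262:2,238]]);print([int(x) for x in g[245,215:300:3]])
```

```text
[ 0.4346334  -0.16169577 -0.00727625] [-5.94862412  2.31939922 25.44205217] [-4.12872825e-01 -3.13337839e+01 -1.12327945e+01  1.16384898e-01
 -1.52403731e+00 -3.25057736e-03]
[[257.1, 212.0], [257.2, 215.2], [257.2, 218.5], [257.3, 222.0], [257.4, 225.7]]
[148, 146, 147, 147, 148, 148, 148, 147, 149, 129, 63, 58, 56, 56, 47, 46, 36, 28, 28, 21, 19, 16, 13, 13] [149, 147, 147, 147, 146, 147, 147, 146, 146, 129, 72, 70, 72, 70, 70, 69, 70, 70, 69, 70, 71, 70, 71, 69]
[183, 182, 171, 20, 13, 13, 61, 69, 70, 66, 12, 143, 148, 145, 144, 145, 100, 15, 69, 70, 70, 39, 12, 15, 37, 180, 181, 181, 181]
```

The closed tips touched the bar top (17 mm) at TCP ≈ −6.5 mm, so the tips really are 23 mm above the reported TCP. That also explains every wedge slip. Bars therefore need TCP ≈ −15 mm.

>>> drive_tool:
  offset:
    - [0, 0, -0.4]
    - [0, 0, 0]
    - [0, 0, 0]
    - [0, 0, 0]
    - [0, 0, 0.3]
    - [0, 0, 0.15]
    - [0, 0, 0.1]
    - [0, 0, 0]
    - [0, 0, 0]
    - [0, 0, 0]
  turn:
    - [0, 0, 0]
    - [0, 0, 0]
    - [0, 0, 0]
    - [0, 0, 0]
    - [0, 0, 0]
    - [0, 0, 0]
    - [0, 0, 0]
    - [0, 0, 0]
    - [0, 0, 0]
    - [0, 0, 0]
  hand: [0.5, 0.5, 0.5, 0.5, 0.5, 0.5, 0.5, 0.5, 0.5, 0.5]
  newtons: 30

```text
time_s: 46.35
position: [0.4346, -0.1617, -0.0146]
tool_rot: [[0.072, 0.997, 0.0], [0.997, -0.072, -0.0], [-0.0, 0.0, -1.0]]
ft_force: [0.1, 0.7, -0.4]
grip_width: 0.0426
gripper_force: 0.0
```

>>> drive_tool:
  offset:
    - [0, 0, 0]
    - [0, 0, 0]
    - [0, 0, 0]
    - [0, 0, 0]
    - [0, 0, 0]
    - [0, 0, 0]
    - [0, 0, 0]
    - [0, 0, 0]
    - [0, 0, 0]
    - [0, 0, 0]
  turn:
    - [0, 0, 0]
    - [0, 0, 0]
    - [0, 0, 0]
    - [0, 0, 0]
    - [0, 0, 0]
    - [0, 0, 0]
    - [0, 0, 0]
    - [0, 0, 0]
    - [0, 0, 0]
    - [0, 0, 0]
  hand: [0, 0, 0, 0, 0, 0, 0, 0, 0, 0]

```text
time_s: 47.6
position: [0.4346, -0.1617, -0.0145]
tool_rot: [[0.072, 0.997, 0.0], [0.997, -0.072, -0.0], [-0.0, 0.0, -1.0]]
ft_force: [-0.8, 0.6, 5.5]
grip_width: 0.021
gripper_force: 29.9
```

>>> drive_tool:
  offset:
    - [0, 0, -0.2]
    - [0, 0, -0.5]
    - [0, 0, -0.8]
    - [0, 0, -0.9]
    - [-0.77, 0.3, 0]
    - [-0.77, 0.3, 0]
    - [-0.78, 0.31, 0]
    - [-0.78, 0.31, 0]
    - [-0.78, 0.31, 0]
    - [-0.78, 0.31, 0]
  turn:
    - [0, 0, 0]
    - [0, 0, 0]
    - [0, 0, 0]
    - [0, 0, -0.35]
    - [0, 0, 0]
    - [0, 0, 0]
    - [0, 0, 0]
    - [0, 0, 0]
    - [0, 0, 0]
    - [0, 0, 0]
  hand: [0, 0, 0, 0, 0, 0, 0, 0, 0, 0]
  newtons: 40

```text
time_s: 48.85
position: [0.5016, -0.3513, 0.0812]
tool_rot: [[0.035, 0.999, -0.001], [0.999, -0.035, 0.001], [0.001, -0.001, -1.0]]
ft_force: [-0.7, -0.7, -1.7]
grip_width: 0.0207
gripper_force: 39.4
```

Run:
```python
from h import *
s=observe();print(s['gripper_force'],s['ft_force'])
go((.5015,-.3505,-.0135),88)
```

```text
39.38677668571472 [-0.72105169 -0.72639552 -1.7185209 ]
now [ 0.5016 -0.3513  0.0812] yaw 88.0 w 0.0207 t 48.9 | offset [ 0.02 -0.    2.37] turn z -0.0
```

Held and over the empty place. Lowering and releasing with a partial opening, then rising.

>>> drive_tool:
  offset:
    - [0.02, 0, 0.8]
    - [0, 0, 0.8]
    - [0, 0, 0.5]
    - [0, 0, 0.2]
    - [0, 0, 0.05]
    - [0, 0, 0.02]
    - [0, 0, 0]
    - [0, 0, 0]
    - [0, 0, 0]
    - [0, 0, 0]
  turn:
    - [0, 0, 0]
    - [0, 0, 0]
    - [0, 0, 0]
    - [0, 0, 0]
    - [0, 0, 0]
    - [0, 0, 0]
    - [0, 0, 0]
    - [0, 0, 0]
    - [0, 0, 0]
    - [0, 0, 0]
  hand: [0, 0, 0, 0, 0, 0, 0, 0.45, 0.45, 0.45]

```text
time_s: 50.1
position: [0.5017, -0.3497, -0.0134]
tool_rot: [[0.035, 0.999, 0.0], [0.999, -0.035, -0.0], [-0.0, 0.0, -1.0]]
ft_force: [-0.7, -0.2, -0.1]
grip_width: 0.0388
gripper_force: 0.0
```

>>> drive_tool:
  offset:
    - [0, 0, -0.5]
    - [0, 0, -1]
    - [0, 0, -1]
    - [0, 0, -0.8]
    - [0.4, -0.72, -0.5]
    - [0.4, -0.72, 0]
    - [0, 0, 0]
    - [0, 0, 0]
    - [0, 0, 0]
    - [0, 0, 0]
  turn:
    - [0, 0, 0]
    - [0, 0, 0]
    - [0, 0, 0]
    - [0, 0, 0]
    - [0, 0, 0]
    - [0, 0, 0]
    - [0, 0, 0]
    - [0, 0, 0]
    - [0, 0, 0]
    - [0, 0, 0]
  hand: [0.45, 0.45, 0.45, 0.45, 0.45, 0.45, 0.45, 0.45, 0.45, 0.45]

```text
time_s: 51.35
position: [0.4455, -0.3159, 0.1381]
tool_rot: [[0.035, 0.999, -0.0], [0.999, -0.035, 0.0], [0.0, -0.0, -1.0]]
ft_force: [0.3, 0.8, 0.2]
grip_width: 0.0386
gripper_force: 0.0
```

Run:
```python
from h import *
go((.444,-.3466,-.0145),87)
im=get_image("wrist");cv2.imwrite("pics/w14.png",im);c=camera_info("wrist")
g=cv2.cvtColor(im,cv2.COLOR_BGR2GRAY)
for y in(-.315,-.335,-.38):
    xs=np.arange(.36,.545,.006);uv=proj("wrist",np.c_[xs,y-.03*(xs-.44),np.full_like(xs,.014)],c)
    print(y,' '.join(f"{x*1000:.0f}:{cv2.getRectSubPix(g,(3,3),tuple(map(float,p))).mean():.0f}" for x,p in zip(xs,uv)))
```

```text
now [ 0.4455 -0.3159  0.1381] yaw 88.01 w 0.0386 t 51.4 | offset [-0.77  0.    3.82] turn z 0.17
-0.315 360:244 366:244 372:243 378:147 384:148 390:145 396:111 402:187 408:187 414:112 420:186 426:186 432:186 438:151 444:148 450:149 456:150 462:184 468:175 474:183 480:183 486:183 492:128 498:229 504:192 510:140 516:179 522:181 528:194 534:233 540:52
-0.335 360:244 366:244 372:238 378:209 384:147 390:147 396:120 402:186 408:186 414:119 420:185 426:186 432:185 438:172 444:147 450:158 456:184 462:184 468:164 474:182 480:183 486:182 492:126 498:145 504:143 510:142 516:181 522:193 528:172 534:166 540:32
-0.38 360:244 366:244 372:231 378:232 384:228 390:183 396:204 402:233 408:244 414:200 420:244 426:234 432:147 438:148 444:184 450:200 456:184 462:182 468:121 474:182 480:181 486:133 492:136 498:143 504:140 510:152 516:180 522:180 528:156 534:117 540:32
```

The odd bar lies in the right place (x ≈ 0.502). Now the spare, at x ≈ 0.446.

>>> drive_tool:
  offset:
    - [-0.77, 0, 0.5]
    - [0, 0, 1]
    - [0, 0, 1]
    - [0, 0, 0.7]
    - [0, 0, 0.35]
    - [0, 0, 0.2]
    - [0, 0, 0.07]
    - [0, 0, 0]
    - [0, 0, 0]
    - [0, 0, 0]
  turn:
    - [0, 0, 0.17]
    - [0, 0, 0]
    - [0, 0, 0]
    - [0, 0, 0]
    - [0, 0, 0]
    - [0, 0, 0]
    - [0, 0, 0]
    - [0, 0, 0]
    - [0, 0, 0]
    - [0, 0, 0]
  hand: [0.45, 0.45, 0.45, 0.45, 0.45, 0.45, 0.45, 0.45, 0, 0]
  newtons: 30

```text
time_s: 52.65
position: [0.4442, -0.3467, -0.0137]
tool_rot: [[0.053, 0.999, 0.001], [0.999, -0.053, -0.001], [-0.001, 0.001, -1.0]]
ft_force: [0.1, -0.3, 3.4]
grip_width: 0.0109
gripper_force: 31.2
```

>>> drive_tool:
  offset:
    - [0, 0, 0]
    - [0, 0, 0]
    - [0, 0, 0]
    - [0, 0, 0]
    - [0, 0, -0.2]
    - [0, 0, -0.5]
    - [0, 0, -0.8]
    - [0, 0, -1]
    - [0, 0, -1]
    - [0, 0, 0]
  turn:
    - [0, 0, 0]
    - [0, 0, 0]
    - [0, 0, 0]
    - [0, 0, 0]
    - [0, 0, 0]
    - [0, 0, 0]
    - [0, 0, 0]
    - [0, 0, 0]
    - [0, 0, 0]
    - [0, 0, 0]
  hand: [0, 0, 0, 0, 0, 0, 0, 0, 0, 0]

```text
time_s: 53.9
position: [0.4449, -0.3474, 0.1286]
tool_rot: [[0.053, 0.999, 0.004], [0.999, -0.053, -0.004], [-0.004, 0.004, -1.0]]
ft_force: [0.2, -0.2, -2.5]
grip_width: 0.0111
gripper_force: 30.7
```

Run:
```python
from h import *
s=observe();print(s['gripper_force'],s['ft_force'])
# plate: o, lanes
o=np.array([.5395,.2415]);a=np.radians(-3.6);X=np.array([np.cos(a),np.sin(a)]);Y=np.array([-X[1],X[0]])
for k in(-.09,-.03,.03,.09):print(k,(o+k*X).round(4));go((*(o+k*X),.1),86.4)
# refine from w8 lane-line front ends (top z~.038): pose was at TCP(.5303,.0917)
```

```text
30.654593110084534 [ 0.20612372 -0.20405896 -2.51359253]
-0.09 [0.4497 0.2472]
now [ 0.4449 -0.3474  0.1286] yaw 86.99 w 0.0111 t 53.9 | offset [14.84 -0.81  0.72] turn z 0.1
-0.03 [0.5096 0.2434]
now [ 0.4449 -0.3474  0.1286] yaw 86.99 w 0.0111 t 53.9 | offset [14.84  0.69  0.72] turn z 0.1
0.03 [0.5694 0.2396]
now [ 0.4449 -0.3474  0.1286] yaw 86.99 w 0.0111 t 53.9 | offset [14.84  2.19  0.72] turn z 0.1
0.09 [0.6293 0.2358]
now [ 0.4449 -0.3474  0.1286] yaw 86.99 w 0.0111 t 53.9 | offset [14.84  3.69  0.72] turn z 0.1
```

>>> drive_tool:
  offset:
    - [0.7, -0.05, -0.3]
    - [0.9, -0.05, 0]
    - [1, -0.05, 0]
    - [1, -0.05, 0]
    - [1, -0.05, 0]
    - [1, -0.05, 0]
    - [1, -0.05, 0]
    - [1, -0.05, 0]
    - [1, -0.05, 0]
    - [1, -0.05, 0]
  turn:
    - [0, 0, 0.1]
    - [0, 0, 0]
    - [0, 0, 0]
    - [0, 0, 0]
    - [0, 0, 0]
    - [0, 0, 0]
    - [0, 0, 0]
    - [0, 0, 0]
    - [0, 0, 0]
    - [0, 0, 0]
  hand: [0, 0, 0, 0, 0, 0, 0, 0, 0, 0]
  newtons: 40

```text
time_s: 55.15
position: [0.4473, 0.0394, 0.1368]
tool_rot: [[0.063, 0.998, -0.002], [0.998, -0.063, 0.0], [0.0, -0.002, -1.0]]
ft_force: [-0.1, -0.1, -1.1]
grip_width: 0.0102
gripper_force: 43.2
```

>>> drive_tool:
  offset:
    - [1, -0.06, 0]
    - [1, -0.06, 0]
    - [1, -0.06, 0]
    - [1, -0.06, 0]
    - [0.8, -0.06, 0]
    - [0.44, -0.04, 0]
    - [0, 0, 0.5]
    - [0, 0, 0.5]
    - [0, 0, 0]
    - [0, 0, 0]
  turn:
    - [0, 0, 0]
    - [0, 0, 0]
    - [0, 0, 0]
    - [0, 0, 0]
    - [0, 0, 0]
    - [0, 0, 0]
    - [0, 0, 0]
    - [0, 0, 0]
    - [0, 0, 0]
    - [0, 0, 0]
  hand: [0, 0, 0, 0, 0, 0, 0, 0, 0, 0]

```text
time_s: 56.4
position: [0.448, 0.2479, 0.0981]
tool_rot: [[0.064, 0.998, 0.001], [0.998, -0.064, 0.0], [0.0, 0.001, -1.0]]
ft_force: [0.1, -0.0, -1.5]
grip_width: 0.0102
gripper_force: 43.2
```

Run:
```python
from h import *
go((.4487,.2472,.0225),86.4)
im=get_image("wrist");cv2.imwrite("pics/w15.png",im);c=camera_info("wrist")
g=cv2.cvtColor(im,cv2.COLOR_BGR2GRAY)
for y in(.275,.25,.19):
    xs=np.arange(.40,.70,.003);uv=proj("wrist",np.c_[xs,y-.063*(xs-.5385),np.full_like(xs,.040)],c)
    v=np.array([cv2.getRectSubPix(g,(3,3),tuple(map(float,p))).mean() for p in uv]);i=[k for k in range(2,len(v)-2) if v[k]<v[k-2]-35 and v[k]<v[k+2]-35]
    print(y,[(xs[k].round(3),int(v[k])) for k in i])
```

```text
now [0.448  0.2479 0.0981] yaw 86.35 w 0.0102 t 56.4 | offset [-0.02  0.02  1.89] turn z -0.01
0.275 [(np.float64(0.421), 133), (np.float64(0.481), 128), (np.float64(0.541), 115), (np.float64(0.601), 133), (np.float64(0.661), 151)]
0.25 [(np.float64(0.418), 130), (np.float64(0.478), 96), (np.float64(0.538), 152), (np.float64(0.598), 157), (np.float64(0.601), 186), (np.float64(0.658), 168)]
0.19 [(np.float64(0.433), 11), (np.float64(0.454), 14), (np.float64(0.535), 71), (np.float64(0.595), 141), (np.float64(0.655), 157)]
```

The lane lines read x ≈ 0.418, 0.478, 0.538, 0.599 and 0.658, so lane 1's centre is at 0.4485, right under the tool. Lowering.

>>> drive_tool:
  offset:
    - [0, 0.02, 0.6]
    - [0, 0, 0.6]
    - [0, 0, 0.4]
    - [0, 0, 0.2]
    - [0, 0, 0.08]
    - [0, 0, 0.03]
    - [0, 0, 0]
    - [0, 0, 0]
    - [0, 0, 0]
    - [0, 0, 0]
  turn:
    - [0, 0, 0]
    - [0, 0, 0]
    - [0, 0, 0]
    - [0, 0, 0]
    - [0, 0, 0]
    - [0, 0, 0]
    - [0, 0, 0]
    - [0, 0, 0]
    - [0, 0, 0]
    - [0, 0, 0]
  hand: [0, 0, 0, 0, 0, 0, 0, 0, 0.4, 0.4]

```text
time_s: 57.7
position: [0.4487, 0.2481, 0.0214]
tool_rot: [[0.063, 0.998, 0.001], [0.998, -0.063, 0.0], [0.0, 0.0, -1.0]]
ft_force: [-0.9, 0.4, 1.0]
grip_width: 0.0342
gripper_force: 0.0
```

>>> drive_tool:
  offset:
    - [0, 0, 0]
    - [0, 0, -0.4]
    - [0, 0, -0.9]
    - [0, 0, -1]
    - [-0.5, 0.1, -0.8]
    - [-1, 0.1, 0]
    - [-1, 0.1, 0]
    - [-1, 0.1, 0]
    - [-1, 0.1, 0]
    - [-1, 0.1, 0]
  turn:
    - [0, 0, 0]
    - [0, 0, 0]
    - [0, 0, 0]
    - [0, 0, 0]
    - [0, 0, 0]
    - [0, 0, 0]
    - [0, 0, 0]
    - [0, 0, 0]
    - [0, 0, 0]
    - [0, 0, 0]
  hand: [0.4, 0.4, 0.4, 0.4, 0.45, 0.45, 0.45, 0.45, 0.45, 0.45]

```text
time_s: 58.95
position: [0.4585, 0.0256, 0.1453]
tool_rot: [[0.063, 0.998, 0.0], [0.998, -0.063, -0.0], [-0.0, 0.0, -1.0]]
ft_force: [0.8, -0.2, -0.5]
grip_width: 0.0383
gripper_force: 0.0
```

Run:
```python
from h import *
go((.4903,-.1597,-.0140),86)
im=get_image("wrist");cv2.imwrite("pics/w16.png",im);c=camera_info("wrist")
g=cv2.cvtColor(im,cv2.COLOR_BGR2GRAY)
def prof(ys,xs,z,s,x0):
  for y in ys:
    uv=proj("wrist",np.c_[xs,y-s*(xs-x0),np.full_like(xs,z)],c)
    print(y,' '.join(f"{x*1000:.0f}:{cv2.getRectSubPix(g,(3,3),tuple(map(float,p))).mean():.0f}" for x,p in zip(xs,uv)))
prof((-.125,-.16,-.195),np.arange(.46,.64,.005),.015,.04,.52)
level()
```

```text
now [0.4585 0.0256 0.1453] yaw 86.38 w 0.0383 t 59.0 | offset [-4.57  1.12  3.98] turn z 0.06
-0.125 460:244 465:174 470:244 475:244 480:215 485:226 490:228 495:171 500:10 505:21 510:14 515:14 520:13 525:13 530:13 535:13 540:14 545:13 550:13 555:15 560:18 565:45 570:107 575:138 580:15 585:14 590:14 595:14 600:14 605:14 610:19 615:91 620:195 625:242 630:244 635:237
-0.16 460:243 465:196 470:244 475:244 480:238 485:196 490:225 495:229 500:196 505:79 510:22 515:13 520:14 525:14 530:14 535:14 540:14 545:14 550:13 555:14 560:24 565:26 570:26 575:26 580:26 585:25 590:22 595:17 600:17 605:16 610:13 615:14 620:13 625:14 630:15 635:13
-0.195 460:220 465:235 470:241 475:172 480:159 485:210 490:208 495:174 500:226 505:62 510:13 515:14 520:14 525:13 530:14 535:14 540:14 545:14 550:14 555:14 560:22 565:32 570:25 575:25 580:26 585:26 590:25 595:26 600:26 605:24 610:23 615:104 620:217 625:55 630:17 635:17
scene edge rise mm [np.float64(11.48), np.float64(12.31)]
side edge rise mm [np.float64(12.69), np.float64(9.95)]
```

b1 is still at x ≈ 0.490 and the level is unchanged. Fetching b1.

>>> drive_tool:
  offset:
    - [-0.8, 0.2, 0]
    - [-1, 0.22, 0]
    - [-1, 0.24, 0.2]
    - [-1, 0.24, 0.8]
    - [-0.77, 0.22, 0.9]
    - [0, 0, 0.9]
    - [0, 0, 0.7]
    - [0, 0, 0.3]
    - [0, 0, 0.18]
    - [0, 0, 0]
  turn:
    - [0, 0, 0.06]
    - [0, 0, 0]
    - [0, 0, 0]
    - [0, 0, 0]
    - [0, 0, 0]
    - [0, 0, 0]
    - [0, 0, 0]
    - [0, 0, 0]
    - [0, 0, 0]
    - [0, 0, 0]
  hand: [0.45, 0.45, 0.45, 0.45, 0.45, 0.45, 0.45, 0.45, 0.45, 0.45]
  newtons: 30

```text
time_s: 60.35
position: [0.4911, -0.1583, -0.0136]
tool_rot: [[0.069, 0.998, 0.001], [0.998, -0.069, -0.0], [-0.0, 0.001, -1.0]]
ft_force: [1.2, 0.1, 0.5]
grip_width: 0.0383
gripper_force: 0.0
```

>>> drive_tool:
  offset:
    - [0, 0, 0]
    - [0, 0, 0]
    - [0, 0, 0]
    - [0, 0, 0]
    - [0, 0, 0]
    - [0, 0, -0.2]
    - [0, 0, -0.5]
    - [0, 0, -0.9]
    - [0, 0, -1]
    - [0, 0, -1]
  turn:
    - [0, 0, 0]
    - [0, 0, 0]
    - [0, 0, 0]
    - [0, 0, 0]
    - [0, 0, 0]
    - [0, 0, 0]
    - [0, 0, 0]
    - [0, 0, 0]
    - [0, 0, 0]
    - [0, 0, 0]
  hand: [0, 0, 0, 0, 0, 0, 0, 0, 0, 0]

```text
time_s: 61.6
position: [0.4904, -0.1583, 0.1316]
tool_rot: [[0.069, 0.998, -0.0], [0.998, -0.069, 0.0], [0.0, -0.0, -1.0]]
ft_force: [0.0, -0.3, -3.0]
grip_width: 0.0106
gripper_force: 30.6
```

Run:
```python
from h import *
s=observe();print(s['gripper_force'],s['ft_force'])
go((.5085,.2445,.095),86.4)
```

```text
30.55262804031372 [ 0.04654183 -0.30603673 -3.01103443]
now [ 0.4904 -0.1583  0.1316] yaw 86.02 w 0.0106 t 61.6 | offset [10.08 -0.18  0.92] turn z -0.06
```

>>> drive_tool:
  offset:
    - [0.7, -0.02, 0]
    - [0.9, -0.02, 0]
    - [1, -0.02, 0]
    - [1, -0.02, 0]
    - [1, -0.02, 0]
    - [1, -0.02, 0]
    - [1, -0.02, 0]
    - [1, -0.02, 0]
    - [1, -0.02, 0]
    - [1, -0.02, 0]
  turn:
    - [0, 0, -0.06]
    - [0, 0, 0]
    - [0, 0, 0]
    - [0, 0, 0]
    - [0, 0, 0]
    - [0, 0, 0]
    - [0, 0, 0]
    - [0, 0, 0]
    - [0, 0, 0]
    - [0, 0, 0]
  hand: [0, 0, 0, 0, 0, 0, 0, 0, 0, 0]
  newtons: 40

```text
time_s: 62.85
position: [0.5069, 0.2265, 0.1303]
tool_rot: [[0.063, 0.998, -0.0], [0.998, -0.063, -0.0], [-0.0, -0.0, -1.0]]
ft_force: [0.9, 0.2, -2.3]
grip_width: 0.0104
gripper_force: 42.8
```

>>> drive_tool:
  offset:
    - [0.48, 0.02, 0]
    - [0, 0, 0.6]
    - [0, 0, 0.8]
    - [0, 0, 0.6]
    - [0, 0, 0.4]
    - [0, 0, 0.2]
    - [0, 0, 0.1]
    - [0, 0, 0]
    - [0, 0, 0]
    - [0, 0, 0]
  turn:
    - [0, 0, 0]
    - [0, 0, 0]
    - [0, 0, 0]
    - [0, 0, 0]
    - [0, 0, 0]
    - [0, 0, 0]
    - [0, 0, 0]
    - [0, 0, 0]
    - [0, 0, 0]
    - [0, 0, 0]
  hand: [0, 0, 0, 0, 0, 0, 0, 0, 0, 0]

```text
time_s: 64.1
position: [0.5094, 0.2444, 0.0224]
tool_rot: [[0.063, 0.998, 0.001], [0.998, -0.063, 0.0], [0.0, 0.001, -1.0]]
ft_force: [0.3, 0.4, -1.7]
grip_width: 0.0102
gripper_force: 42.8
```

Run:
```python
from h import *
s=observe();print(s['gripper_force'],s['ft_force'])
go((.5085,.2445,.0215),86.4)
```

```text
42.817227244377136 [ 0.26809408  0.35413449 -1.68078607]
now [0.5094 0.2444 0.0224] yaw 86.38 w 0.0102 t 64.1 | offset [ 0.   -0.02  0.02] turn z -0.0
```

>>> drive_tool:
  offset:
    - [0, 0, 0.02]
    - [0, 0, 0]
    - [0, 0, 0]
    - [0, 0, 0]
    - [0, 0, -0.4]
    - [0, 0, -0.9]
    - [0, 0, -1]
    - [-0.5, 0.2, -0.8]
    - [-1, 0.3, 0]
    - [-1, 0.3, 0]
  turn:
    - [0, 0, 0]
    - [0, 0, 0]
    - [0, 0, 0]
    - [0, 0, 0]
    - [0, 0, 0]
    - [0, 0, 0]
    - [0, 0, 0]
    - [0, 0, 0]
    - [0, 0, 0]
    - [0, 0, 0]
  hand: [0, 0.4, 0.4, 0.4, 0.4, 0.4, 0.4, 0.4, 0.4, 0.4]

```text
time_s: 65.35
position: [0.5352, 0.1416, 0.1469]
tool_rot: [[0.062, 0.998, 0.002], [0.998, -0.062, 0.0], [0.0, 0.002, -1.0]]
ft_force: [0.0, 0.1, -0.4]
grip_width: 0.0345
gripper_force: 0.0
```

>>> drive_tool:
  offset:
    - [-1, 0.3, 0]
    - [-1, 0.3, 0]
    - [-1, 0.3, 0]
    - [-1, 0.3, 0]
    - [-0.5, 0.2, 0]
    - [0, 0, 0]
    - [0, 0, 0]
    - [0, 0, 0]
    - [0, 0, 0]
    - [0, 0, 0]
  turn:
    - [0, 0, 0]
    - [0, 0, 0]
    - [0, 0, 0]
    - [0, 0, 0]
    - [0, 0, 0]
    - [0, 0, 0]
    - [0, 0, 0]
    - [0, 0, 0]
    - [0, 0, 0]
    - [0, 0, 0]
  hand: [0.45, 0.45, 0.45, 0.45, 0.45, 0.45, 0.45, 0.45, 0.45, 0.45]

```text
time_s: 66.6
position: [0.5793, -0.0403, 0.1453]
tool_rot: [[0.063, 0.998, -0.0], [0.998, -0.063, 0.0], [0.0, -0.0, -1.0]]
ft_force: [0.9, 0.0, -0.6]
grip_width: 0.0383
gripper_force: 0.0
```

Run:
```python
from h import *
go((.6077,-.1688,-.0138),86.3)
im=get_image("wrist");cv2.imwrite("pics/w17.png",im);c=camera_info("wrist")
g=cv2.cvtColor(im,cv2.COLOR_BGR2GRAY);xs=np.arange(.58,.64,.004)
for y in(-.13,-.165,-.2):
    uv=proj("wrist",np.c_[xs,y-.04*(xs-.52),np.full_like(xs,.015)],c)
    print(y,' '.join(f"{x*1000:.0f}:{cv2.getRectSubPix(g,(3,3),tuple(map(float,p))).mean():.0f}" for x,p in zip(xs,uv)))
```

```text
now [ 0.5793 -0.0403  0.1453] yaw 86.41 w 0.0383 t 66.6 | offset [-3.16  0.92  3.98] turn z 0.02
-0.13 580:180 584:242 588:244 592:246 596:229 600:192 604:209 608:205 612:160 616:18 620:20 624:65 628:107 632:107 636:77 640:24
-0.165 580:229 584:255 588:255 592:255 596:255 600:232 604:207 608:203 612:191 616:39 620:18 624:22 628:58 632:177 636:80 640:24
-0.2 580:249 584:255 588:255 592:252 596:250 600:254 604:253 608:254 612:254 616:254 620:126 624:35 628:29 632:21 636:22 640:23
```

>>> drive_tool:
  offset:
    - [-0.8, 0.23, 0]
    - [-0.8, 0.23, 0.2]
    - [-0.8, 0.23, 0.6]
    - [-0.76, 0.23, 0.9]
    - [0, 0, 0.9]
    - [0, 0, 0.8]
    - [0, 0, 0.4]
    - [0, 0, 0.18]
    - [0, 0, 0]
    - [0, 0, 0]
  turn:
    - [0, 0, 0]
    - [0, 0, 0]
    - [0, 0, 0]
    - [0, 0, 0]
    - [0, 0, 0]
    - [0, 0, 0]
    - [0, 0, 0]
    - [0, 0, 0]
    - [0, 0, 0]
    - [0, 0, 0]
  hand: [0.45, 0.45, 0.45, 0.45, 0.45, 0.45, 0.45, 0.45, 0.45, 0.45]
  newtons: 30

```text
time_s: 67.9
position: [0.6087, -0.1693, -0.0129]
tool_rot: [[0.063, 0.998, 0.002], [0.998, -0.063, -0.001], [-0.001, 0.002, -1.0]]
ft_force: [-0.2, -0.4, -0.7]
grip_width: 0.0381
gripper_force: 0.0
```

>>> drive_tool:
  offset:
    - [0, 0, 0]
    - [0, 0, 0]
    - [0, 0, 0]
    - [0, 0, 0]
    - [0, 0, 0]
    - [0, 0, -0.2]
    - [0, 0, -0.5]
    - [0, 0, -0.9]
    - [0, 0, -1]
    - [0, 0, -1]
  turn:
    - [0, 0, 0]
    - [0, 0, 0]
    - [0, 0, 0]
    - [0, 0, 0]
    - [0, 0, 0]
    - [0, 0, 0]
    - [0, 0, 0]
    - [0, 0, 0]
    - [0, 0, 0]
    - [0, 0, 0]
  hand: [0, 0, 0, 0, 0, 0, 0, 0, 0, 0]

```text
time_s: 69.15
position: [0.6077, -0.169, 0.1313]
tool_rot: [[0.063, 0.998, -0.001], [0.998, -0.063, 0.0], [0.0, -0.001, -1.0]]
ft_force: [0.1, -0.3, -1.7]
grip_width: 0.0107
gripper_force: 30.8
```

Run:
```python
from h import *
s=observe();print(s['gripper_force'],s['ft_force'])
go((.5685,.2407,.0220),86.4)
```

```text
30.78098952770233 [ 0.06246147 -0.27602462 -1.73943675]
now [ 0.6077 -0.169   0.1313] yaw 86.38 w 0.0107 t 69.2 | offset [10.16 -1.62  2.73] turn z -0.0
```

>>> drive_tool:
  offset:
    - [0.7, -0.16, 0]
    - [0.9, -0.16, 0]
    - [1, -0.16, 0]
    - [1, -0.16, 0]
    - [1, -0.16, 0]
    - [1, -0.16, 0]
    - [1, -0.16, 0]
    - [1, -0.16, 0]
    - [1, -0.16, 0]
    - [1, -0.16, 0]
  turn:
    - [0, 0, 0]
    - [0, 0, 0]
    - [0, 0, 0]
    - [0, 0, 0]
    - [0, 0, 0]
    - [0, 0, 0]
    - [0, 0, 0]
    - [0, 0, 0]
    - [0, 0, 0]
    - [0, 0, 0]
  hand: [0, 0, 0, 0, 0, 0, 0, 0, 0, 0]
  newtons: 40

```text
time_s: 70.4
position: [0.568, 0.2194, 0.13]
tool_rot: [[0.063, 0.998, -0.001], [0.998, -0.063, -0.0], [-0.0, -0.001, -1.0]]
ft_force: [0.5, -0.8, -0.0]
grip_width: 0.0104
gripper_force: 42.8
```

>>> drive_tool:
  offset:
    - [0.56, -0.02, 0]
    - [0, 0, 0.6]
    - [0, 0, 0.8]
    - [0, 0, 0.6]
    - [0, 0, 0.4]
    - [0, 0, 0.2]
    - [0, 0, 0.1]
    - [0, 0, 0]
    - [0, 0, 0]
    - [0, 0, 0]
  turn:
    - [0, 0, 0]
    - [0, 0, 0]
    - [0, 0, 0]
    - [0, 0, 0]
    - [0, 0, 0]
    - [0, 0, 0]
    - [0, 0, 0]
    - [0, 0, 0]
    - [0, 0, 0]
    - [0, 0, 0]
  hand: [0, 0, 0, 0, 0, 0, 0, 0, 0, 0]

```text
time_s: 71.65
position: [0.5693, 0.2406, 0.0225]
tool_rot: [[0.063, 0.998, 0.001], [0.998, -0.063, 0.0], [0.0, 0.001, -1.0]]
ft_force: [-0.3, 0.6, -0.9]
grip_width: 0.0102
gripper_force: 42.8
```

Run:
```python
from h import *
s=observe();print(s['gripper_force'],s['ft_force'])
go((.5685,.2407,.0220),86.4)
```

```text
42.808268666267395 [-0.26288352  0.63274902 -0.94805996]
now [0.5693 0.2406 0.0225] yaw 86.38 w 0.0102 t 71.7 | offset [ 0.   -0.02  0.01] turn z -0.0
```

Release, then retreat up and back for a final look.

>>> drive_tool:
  offset:
    - [0, 0, 0.02]
    - [0, 0, 0]
    - [0, 0, 0]
    - [0, 0, 0]
    - [0, 0, -0.4]
    - [0, 0, -0.9]
    - [0, 0, -1]
    - [-0.4, 0, -1]
    - [-1, 0, -0.6]
    - [-1, -0.2, -0.5]
  turn:
    - [0, 0, 0]
    - [0, 0, 0]
    - [0, 0, 0]
    - [0, 0, 0]
    - [0, 0, 0]
    - [0, 0, 0]
    - [0, 0, 0]
    - [0, 0, 0]
    - [0, 0, 0]
    - [0, 0, 0]
  hand: [0, 0.4, 0.4, 0.4, 0.4, 0.4, 0.4, 0.4, 0.4, 0.4]

```text
time_s: 72.9
position: [0.5551, 0.1443, 0.1995]
tool_rot: [[0.063, 0.998, 0.002], [0.998, -0.063, 0.0], [0.0, 0.002, -1.0]]
ft_force: [0.5, -0.5, -0.7]
grip_width: 0.0339
gripper_force: 0.0
```

>>> drive_tool:
  offset:
    - [-1, -0.2, 0]
    - [-0.8, -0.2, 0]
    - [0, 0, 0]
    - [0, 0, 0]
    - [0, 0, 0]
    - [0, 0, 0]
    - [0, 0, 0]
    - [0, 0, 0]
    - [0, 0, 0]
    - [0, 0, 0]
  turn:
    - [0, 0, 0]
    - [0, 0, 0]
    - [0, 0, 0]
    - [0, 0, 0]
    - [0, 0, 0]
    - [0, 0, 0]
    - [0, 0, 0]
    - [0, 0, 0]
    - [0, 0, 0]
    - [0, 0, 0]
  hand: [0.4, 0.4, 0.4, 0.4, 0.4, 0.4, 0.4, 0.4, 0.4, 0.4]

```text
time_s: 74.15
position: [0.5345, 0.0744, 0.1972]
tool_rot: [[0.063, 0.998, -0.0], [0.998, -0.063, 0.0], [0.0, -0.0, -1.0]]
ft_force: [-0.2, 0.3, 0.1]
grip_width: 0.0343
gripper_force: 0.0
```

Run:
```python
from h import *
go((.5,.0,.2));level()
im=get_image("wrist");sc=cv2.imread("pics/scene_l.png")
cv2.imwrite("pics/fin.png",np.hstack([cv2.resize(im,(400,300)),cv2.resize(sc[90:330,50:370],(400,300))]));cv2.imwrite("pics/w18.png",im)
```

```text
now [0.5345 0.0744 0.1972] yaw 86.38 w 0.0343 t 74.2 | offset [-1.91 -0.74 -0.07] turn z -0.0
scene edge rise mm [np.float64(11.46), np.float64(12.26)]
side edge rise mm [np.float64(12.56), np.float64(10.0)]
```

View pics/fin.png

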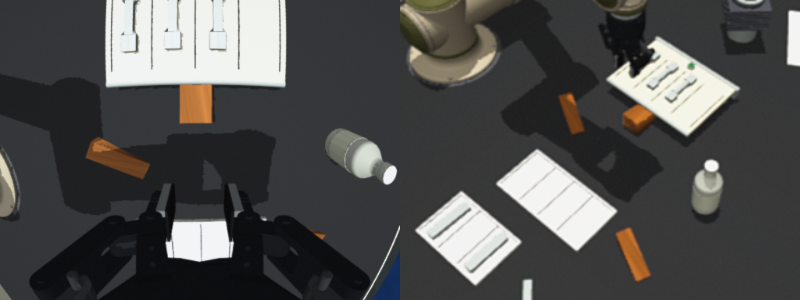

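All three waisted bars lie in lanes 1–3. Both plain bars are in the stock tray, the batch tray is empty, and the wedge is under the edge. One last check of the wedge, then I'll hand in.

Run:
```python
from h import *
im=cv2.imread("pics/w18.png");c=camera_info("wrist")
b=[b for b in blobs(orange(im),200) if abs(b[:,0,0].mean()-251)<25][0][:,0]
bot=b[b[:,1]>=b[:,1].max()-1].mean(0);top=b[b[:,1]<=b[:,1].min()+1].mean(0)
th=cast("wrist",[bot],.044,c)[0];e=cast("wrist",[top],.029,c)[0]
d=np.linalg.norm(th[:2]-e[:2]);h=8+.24*(150-(d*1000+5)+1);print(th.round(3),e.round(3),d,'height at edge mm',h,'tilt',(h-30)/188)
if abs(h-30)<2: print(env.close_job())
```

```text
[0.528 0.089 0.044] [0.532 0.141 0.029] 0.052325060055335736 height at edge mm 30.48198558671942 tilt 0.002563753120847986
the job is handed in; nothing more can be done
None
```

I handed the job in at about 74 s of the 210 s allowed, but the hand-in gave no verdict. My last measurements put the plate level (tilt about +0.003 rad) on the wedge, with the three waisted bars flat in lanes 1–3 and both plain bars flat in the stock tray.

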